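# Take the display panels out for drying with the power off

## Task

Turn the isolator's handle fully to OFF before touching any panel, then slide every white opal panel up out of the lit display base and stand it fully down in a slot of the wooden drying rack, one panel to a slot, lowering it gently rather than letting it drop. Leave the power off until all the panels are in the rack, then turn the handle fully back to ON. Leave the other goods on the counter where they are.

Things in the scene. Friction and masses are not known exactly. Their poses are not given: they have to be found in the camera images.
- handle (a joint): rotary handle of the power isolator, radians: 0 = ON (bar in line with the box's x axis, white mark towards the robot side), 1.57 = OFF (bar crosswise, turned a quarter turn clockwise seen from above); a stop at either end, and it is stiff enough (about 0.1 N m) to stay where it is left
- handle_grip (a point): grip point on the turning axis of the isolator handle, at mid height of its bar: 112 mm above the table; the black bar is 90 mm long, 16 mm wide and 38 mm tall (top 126 mm, underside 88 mm above the table). The point turns with the bar: its x axis runs along the bar, z up
- isolator: power isolator: a grey box 120 x 120 x 75 mm fixed on the counter, with the black bar handle turning on the middle of its top; origin at the centre of its underside, z up
- display: lit display base fixed on the counter: a low dark steel block with aluminium sides and five slots in its top, about 230 x 142 x 55 mm (x, y, z), origin at the centre of its underside. Slots run along its y axis at x = -92, -46, 0, 46 and 92 mm, 8.5 mm wide, 126 mm long, 40 mm deep (slot floor 15 mm above the counter)
- rack: wooden drying rack, loose, 1.6 kg: a slotted wooden block about 250 x 148 x 72 mm (x, y, z), origin at the centre of its underside. Five slots along its y axis at x = -100, -50, 0, 50 and 100 mm, 12 mm wide, 132 mm long, 60 mm deep (slot floor 12 mm above the counter, rim 72 mm)
- rack_slot0 (a point): centre of the floor of drying rack slot 0; same axes as the rack (slot runs along y)
- rack_slot1 (a point): centre of the floor of drying rack slot 1; same axes as the rack (slot runs along y)
- rack_slot2 (a point): centre of the floor of drying rack slot 2; same axes as the rack (slot runs along y)
- rack_slot3 (a point): centre of the floor of drying rack slot 3; same axes as the rack (slot runs along y)
- rack_slot4 (a point): centre of the floor of drying rack slot 4; same axes as the rack (slot runs along y)
- panel0: white opal acrylic panel standing in a slot of the display base, 6 mm thick (its x), 120 mm wide (y), 150 mm tall (z), 130 g; origin at the middle of its lower edge; it can lean a few degrees in its slot; may be absent
- panel1: white opal acrylic panel standing in a slot of the display base, 6 mm thick (its x), 120 mm wide (y), 150 mm tall (z), 130 g; origin at the middle of its lower edge; it can lean a few degrees in its slot; may be absent
- panel2: white opal acrylic panel standing in a slot of the display base, 6 mm thick (its x), 120 mm wide (y), 150 mm tall (z), 130 g; origin at the middle of its lower edge; it can lean a few degrees in its slot; may be absent
- panel3: white opal acrylic panel standing in a slot of the display base, 6 mm thick (its x), 120 mm wide (y), 150 mm tall (z), 130 g; origin at the middle of its lower edge; it can lean a few degrees in its slot; may be absent
- panel4: white opal acrylic panel standing in a slot of the display base, 6 mm thick (its x), 120 mm wide (y), 150 mm tall (z), 130 g; origin at the middle of its lower edge; it can lean a few degrees in its slot; may be absent
- jar: bystander: jar, 68 mm across, 95 mm tall, origin under its centre, behind the display base
- can: bystander: tin can, 66 mm across, 90 mm tall, origin under its centre, behind the isolator
- spice: bystander: small jar, 52 mm across, 85 mm tall, origin under its centre, behind the drying rack
- calculator: bystander: black calculator, 85 x 60 x 18 mm, origin under its centre, in front of the isolator
- rusks: bystander: pack of rusks, 100 x 80 x 110 mm, origin under its centre, at the left side
- jug: bystander: plastic jug, 94 mm across with a handle on its x side, 185 mm tall, origin under its centre, at the right side

How it is judged:
By the outcome, as a careful person would: the job done as asked, in the order asked, and still so for the second after the job is handed in, with the robot touching nothing.
Of panel0, panel1, panel2, panel3, panel4 only 3 to 5 are there at a start; the rules pass over those that are not, and their reading is None.
At some moment in a run one of rack may be knocked a few centimetres aside while the robot is not near it.
It also fails if it takes over 210 s, if anything falls off the work surface, if the arm or the gripper's body presses on something with over 40 N, if the wrist force passes 120 N, or if a joint passes its speed limit or range.

## Robot

A 7-joint arm with a two-finger parallel gripper is mounted at the origin on the work surface. World frame = base frame: x ahead of the robot, y to its left, z up, the work surface at z = 0. Lengths are in mm, angles in rad, forces in N, time in s.
With the tool pointing down it reaches from about 350 to 900 mm from the base axis. Payload 19.9 kg.
Tool frame: the origin (TCP) lies midway between the tips of the shut fingers; the grasp point (between the pads) lies tcp_to_grasp behind it (tcp_to_grasp is the distance from the TCP to the grasp point, in mm); z points along the fingers, y is the direction in which the jaws open and shut (so a half turn about z gives the same grasp; the last joint's range is limited). The gripper opens to 94 mm and grips with 3 to 60 N. Pads are 16 mm wide; open, the fingers measure 119 mm over their backs; the gripper's body (75 mm by 177 mm) begins 78 mm behind the grasp point.
Start: joints at [1.139, 0.417, -0.01, 1.614, 0.005, 1.111, -0.053], TCP at [237.494, -578.096, 205.425] pointing down, gripper open.
Joint ranges: [-2.81, 2.81], [-0.39, 2.02], [-1.27, 1.25], [0.06, 2.57], [-1.19, 4.33], [0.19, 2], [-2.82, 2.82]. Speed limits (rad/s): [1.89, 1.89, 2.39, 2.39, 3.01, 3.01, 3.01].

## Interface

Orientations are given as [roll, pitch, yaw] about the fixed x, y, z axes, in that order (R = Rz(yaw) Ry(pitch) Rx(roll)).
In Python, from bench import * gives the robot as it stands. The module is installed in compiled form; this text tells all that it offers.
- The arm moves only by the tool arm_command, never from a script. Its argument "rows" is a list of rows, each an object with "translation": the shift along the world's x, y, z in mm, a list of three; "spin": the turn about the world's z in degrees. A call has exactly 5 rows; each row shifts and turns the commanded pose from where the row before left it; what a row does not reach is not made up. A row lasts 1/8 s, in which the tool goes at most 62.5 mm and 10.7 degrees, less where a joint would pass 70% of its speed; a pose out of reach is approached as far as the arm can. A call with a gripper value outside its range is refused whole. "claw" is the finger opening in mm, from 0 to 94, set as the call begins (left out, the last holds). The fingers move at their own pace and stop on an object; "force" is the grip in N (left out, the last holds). Time passes only in rows, so rows that do not move let the fingers close, or fill a call up. It gives the time, the measured TCP pose, the force and the opening at its end, in the units of the state.
- state(): the state, without advancing time (a new reading comes with each control period).
- read_camera(name): name is "scene" or "side" or "wrist"; returns a dict with "frame" (480x640x3 uint8, red, green, blue), "vfov" (degrees; the focal length in pixels is half the picture's height over the tangent of half this angle, whatever the lens; pixels are square), "cx", "cy" (the principal point, pixels), "k1" (the pictures are not rectified: a ray, as slopes to the right and down, at radius r is drawn at 1 + k1 r^2 times it, then the intrinsics apply), "origin" and "orientation" of the camera in the world; the wrist camera has in their place "T_tool_cam" (4x4, takes a point from camera to tool coordinates, whose origin is the TCP and whose axes are the flange's). Camera axes: x right, y down, z forward; pixel columns grow to the right and rows downward; lengths in mm; the calibration is good to about 2 mm. A picture is of the moment at which its call begins: read the wrist's pose just before it. There is no depth.
- job_done(): hands the job in, once; it reports no verdict.
The state is a dict: "time_s": time; "qpos": joint angles; "qd": joint speeds; "joint_torque": joint torques, N m; "tool_pos": TCP position; "orientation": TCP orientation; "force": force on the tool from outside, world axes, zero at the start; "moment": the same for the moment, N m; "opening": finger opening in mm.
Only numpy, scipy, OpenCV 4.12 (cv2) and the standard library are available. Lean on these libraries where they do the work, as an engineer would, in place of code of your own. Each camera call takes 0.05 s, during which the arm holds its last target.

## Working session

There is one attempt and no reset: what is moved stays moved. The work goes in short steps, Python scripts to look and compute and a tool call to move; the robot and the scene stay as the last step left them, time stands still between calls to the robot, and variables do not carry over. Pictures are saved under pics/ and viewed, and the job is handed in when it is done.

Besides the shell and the picture viewer there is one more tool, called after "Emit:" as name(argument=value, ...) on one line, values as JSON. arm_command: Moves the arm, as the interface text tells. Its arguments: {"type":"object","properties":{"rows":{"type":"array"},"claw":{"type":"number"},"force":{"type":"number"}},"required":["rows"]}

```bash
mkdir -p pics; ls
python3 - <<'E'
from bench import *
import cv2
print(state())
for n in ["scene","side","wrist"]:
    c=read_camera(n); f=c.pop("frame"); cv2.imwrite(f"pics/{n}0.png",f[:,:,::-1]); print(n,c)
E
```

```text
pics
{'time_s': 0.0, 'qpos': array([ 1.1394811 ,  0.41795827, -0.01035963,  1.61416212,  0.00473759,
        1.11067046, -0.05301949]), 'qd': array([-6.42504670e-04, -1.57383325e-04,  6.13951408e-04,  7.46124957e-04,
        1.26609759e-03, -1.34717313e-05, -5.06176461e-04]), 'joint_torque': array([-3.42330159e-04, -8.51256609e+01,  6.38184752e-01, -4.25994515e+01,
       -4.89347312e-02,  1.85407087e-02,  1.23515201e-04]), 'tool_pos': array([ 237.38297394, -577.7722305 ,  204.83989716]), 'orientation': array([-3.14042239e+00,  9.96860429e-05,  3.89872465e-01]), 'force': array([-0.9872932 , -0.14486123, -0.05001904]), 'moment': array([ 0.01185014, -0.02750079,  0.03182083]), 'opening': 93.73092912134733}
scene {'vfov': 46.208214900527025, 'cx': 320.2490589960865, 'cy': 244.81864463511184, 'k1': -0.16784481474065718, 'origin': array([1105.99033569,  740.27618002, 1233.67102331]), 'orientation': array([-2.47001869, -0.01210958,  2.52154937])}
side {'vfov': 49.71024839066676, 'cx': 319.66226107638124, 'cy': 238.7403972175297, 'k1': -0.09047792575749967, 'origin': array([ 354.02321479, 1162.95561895,  837.5456653 ]), 'orientation': array([-2.11828457, -0.01416206, -2.93059087])}
wrist {'vfov': 65.92484365518801, 'cx': 323.36955158669656, 'cy': 237.684729285414, 'k1': -0.0646824018859035, 'T_tool_cam': array([[ 2.69267884e-04, -9.72480351e-01, -2.32984750e-01,
         6.74083438e+01],
       [ 9.99999889e-01,  1.71805882e-04,  4.38612442e-04,
         3.83221797e-02],
       [-3.86513831e-04, -2.32984842e-01,  9.72480290e-01,
        -1.79648752e+02],
       [ 0.00000000e+00,  0.00000000e+00,  0.00000000e+00,
         1.00000000e+00]])}
```

Run:
```python
import bench
print([n for n in dir(bench) if not n.startswith('__')])
print(getattr(bench,'tcp_to_grasp',None), getattr(bench,'__all__',None))
```

```text
['MotionError', 'job_done', 'read_camera', 'state', 'tcp_to_grasp']
18.8 None
```

View pics/scene0.png

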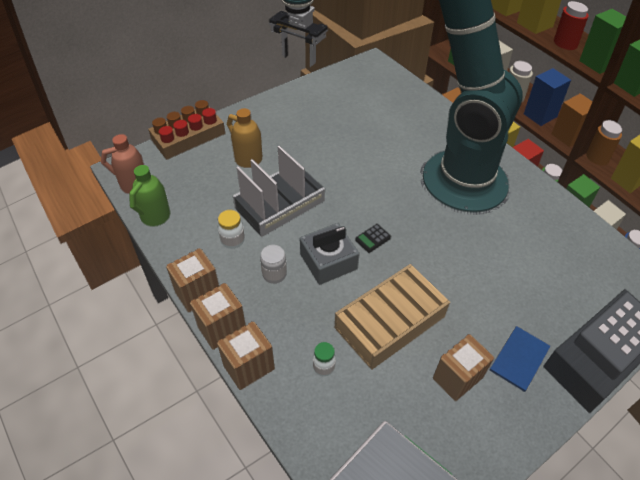

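View pics/side0.png

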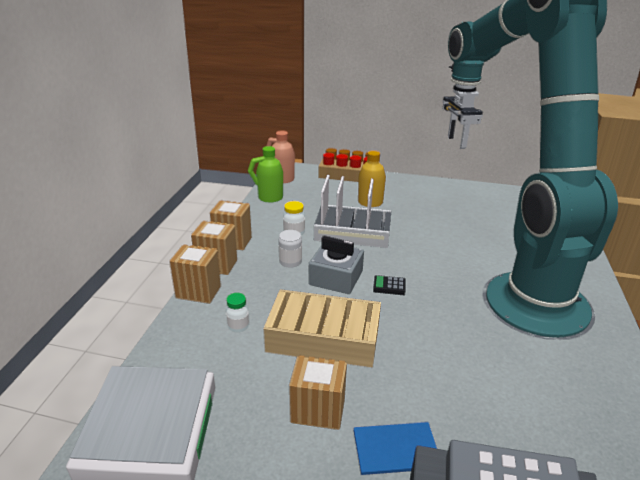

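View pics/wrist0.png

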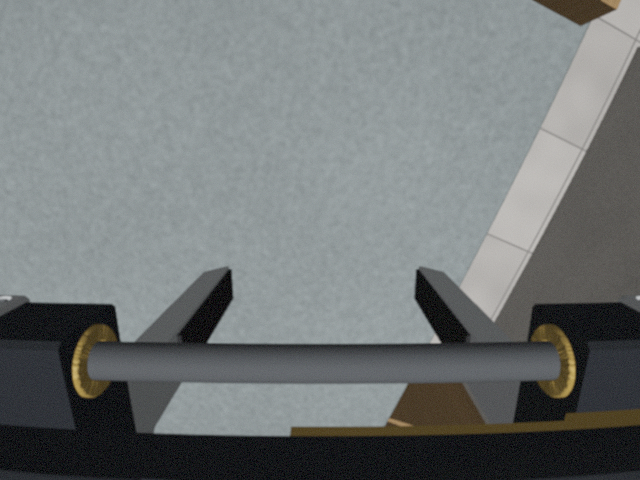

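```bash
cat > h.py <<'E'
import numpy as np, cv2
from scipy.spatial.transform import Rotation as Ro
from scipy.optimize import least_squares
from bench import *
def cam(n):
    s=state(); c=read_camera(n)
    if n=="wrist":
        T=np.eye(4); T[:3,:3]=Ro.from_euler('xyz',s['orientation']).as_matrix(); T[:3,3]=s['tool_pos']
        C=T@c['T_tool_cam']; c['R']=C[:3,:3]; c['o']=C[:3,3]
    else:
        c['R']=Ro.from_euler('xyz',c['orientation']).as_matrix(); c['o']=c['origin']
    c['f']=240/np.tan(np.radians(c['vfov']/2))
    return c
def proj(c,P):
    p=(np.atleast_2d(P)-c['o'])@c['R']; s=p[:,:2]/p[:,2:]
    s=s*(1+c['k1']*(s**2).sum(1,keepdims=True))
    return s*c['f']+[c['cx'],c['cy']]
def onz(c,uv,z):
    d=(np.atleast_2d(uv).astype(float)-[c['cx'],c['cy']])/c['f']; s=d.copy()
    for _ in range(30): s=d/(1+c['k1']*(s**2).sum(1,keepdims=True))
    r=np.c_[s,np.ones(len(s))]@c['R'].T
    return c['o']+r*((np.broadcast_to(z,len(s))-c['o'][2])/r[:,2])[:,None]
def loc(pose,P):
    x,y,a=pose; P=np.atleast_2d(P).astype(float); ca,sa=np.cos(a),np.sin(a)
    return np.c_[x+ca*P[:,0]-sa*P[:,1], y+sa*P[:,0]+ca*P[:,1], P[:,2]]
def crop(c,name,x0,y0,x1,y1,k):
    f=c['frame'][y0:y1,x0:x1,::-1]; cv2.imwrite('pics/'+name+'.png',cv2.resize(f,None,fx=k,fy=k,interpolation=cv2.INTER_CUBIC))
def over(c,name,pts,x0,y0,x1,y1,k):
    f=cv2.resize(np.ascontiguousarray(c['frame'][y0:y1,x0:x1,::-1]),None,fx=k,fy=k,interpolation=cv2.INTER_CUBIC)
    for u in proj(c,pts): cv2.circle(f,(int((u[0]-x0+.5)*k),int((u[1]-y0+.5)*k)),2,(0,0,255),-1)
    cv2.imwrite('pics/'+name+'.png',f)
E
python3 - <<'E'
from h import *
c=cam('scene'); 
crop(c,'c_disp',220,130,350,245,6)
crop(c,'c_iso',290,210,400,290,7)
crop(c,'c_rack',325,255,460,370,5.5)
E
```

```text
(no output)
```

View pics/c_disp.png

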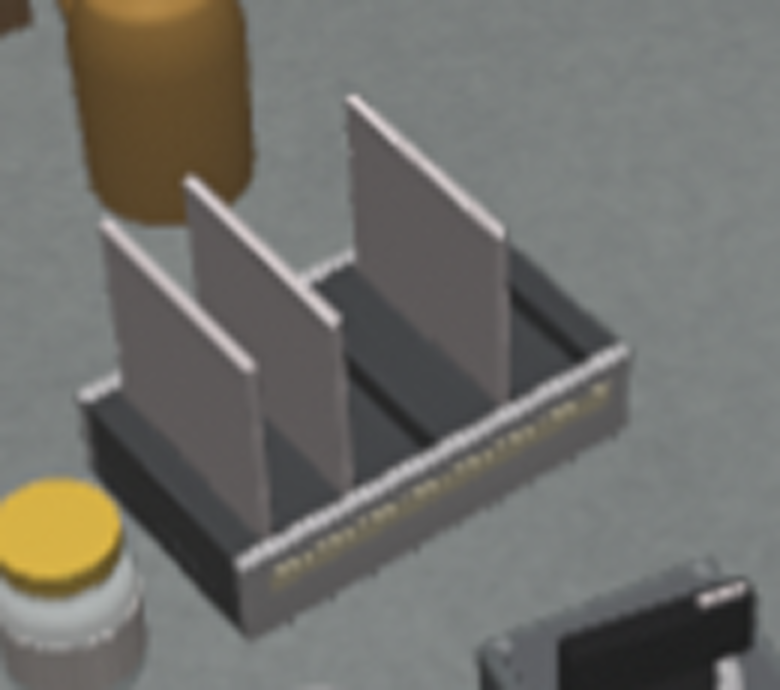

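View pics/c_iso.png

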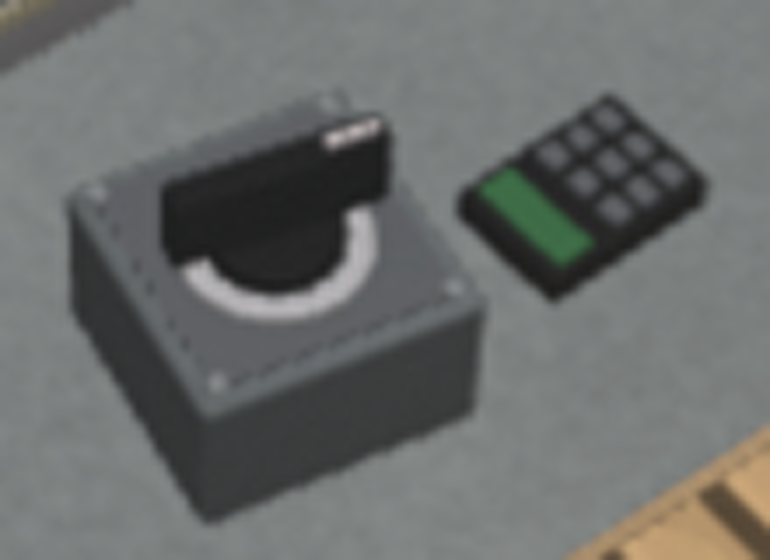

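View pics/c_rack.png

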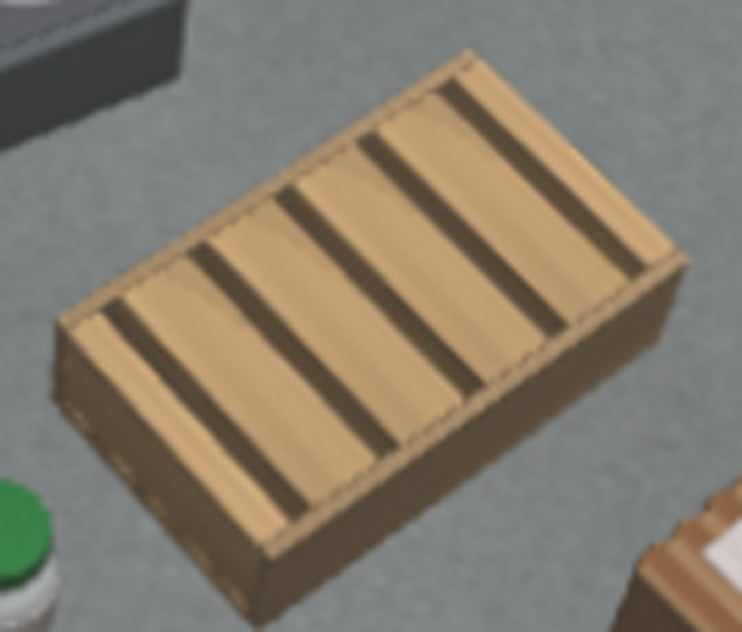

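Run:
```python
from h import *
c=cam('scene')
def px(l,x0,y0,k): return (np.array(l)+.5)/k-.5+[x0,y0]
def show(n,l,x0,y0,k,z):
    print(n,onz(c,px(l,x0,y0,k),z).round(1).tolist())
show('iso top',[(70,205),(210,412),(483,300),(335,98)],290,210,7,75)
show('iso bot',[(210,522),(475,415),(72,312)],290,210,7,0)
show('handle top',[(165,188),(385,120)],290,210,7,126)
show('rack top',[(470,50),(687,260),(265,553),(57,322)],325,255,5.5,72)
show('rack bot',[(258,627),(655,345),(55,400)],325,255,5.5,0)
show('disp top',[(240,565),(628,350),(82,398)],220,130,6,55)
show('disp bot',[(250,635),(625,430)],220,130,6,0)
show('panel tops',[(105,222),(253,372),(188,180),(338,323),(350,98),(503,235)],220,130,6,165)
```

```text
iso top [[592.6, -49.0, 75.0], [605.5, 60.4, 75.0], [492.2, 76.8, 75.0], [478.4, -34.4, 75.0]]
iso bot [[603.0, 58.4, 0.0], [489.7, 76.6, 0.0], [589.3, -54.6, 0.0]]
handle top [[582.4, -1.1, 126.0], [497.2, 18.9, 126.0]]
rack top [[403.8, 180.9, 72.0], [400.7, 327.0, 72.0], [647.4, 330.2, 72.0], [651.2, 188.6, 72.0]]
rack bot [[644.1, 331.4, 0.0], [402.1, 327.2, 0.0], [648.6, 187.6, 0.0]]
disp top [[644.0, -170.4, 55.0], [417.2, -179.8, 55.0], [650.9, -304.4, 55.0]]
disp bot [[641.5, -172.9, 0.0], [418.8, -178.5, 0.0]]
panel tops [[629.5, -297.4, 165.0], [624.0, -177.2, 165.0], [584.0, -299.5, 165.0], [577.2, -181.2, 165.0], [492.0, -304.2, 165.0], [485.5, -185.6, 165.0]]
```

Emit:
arm_command(rows=[{"translation":[0,0,50],"spin":0},{"translation":[10,10,50],"spin":7},{"translation":[30,30,30],"spin":8},{"translation":[35,40,20],"spin":8},{"translation":[35,40,0],"spin":8}])

```text
time_s: 0.88
tool_pos: [348.7, -457.2, 357.1]
orientation: [3.139, 0.001, 0.935]
force: [0.2, 0.1, -0.4]
opening: 93.9
```

Emit:
arm_command(rows=[{"translation":[40,45,0],"spin":8},{"translation":[40,45,0],"spin":8},{"translation":[40,45,0],"spin":8},{"translation":[40,45,0],"spin":8},{"translation":[25,32,0],"spin":7}])

```text
time_s: 1.5
tool_pos: [533.9, -243.6, 355.4]
orientation: [3.141, -0.0, 1.618]
force: [-0.6, -1.0, -0.3]
opening: 94.1
```

Emit:
arm_command(rows=[{"translation":[0,0,0],"spin":0},{"translation":[0,0,0],"spin":0},{"translation":[0,0,0],"spin":0},{"translation":[0,0,0],"spin":0},{"translation":[0,0,0],"spin":0}])

```text
time_s: 2.12
tool_pos: [532.2, -246.5, 355.5]
orientation: [-3.142, 0.0, 1.611]
force: [-0.1, -1.0, -0.4]
opening: 93.6
```

Run:
```python
from h import *
s=state(); print(s['time_s'],s['tool_pos'],np.degrees(s['orientation']),s['qpos'])
c=cam('wrist'); cv2.imwrite('pics/w1.png',c['frame'][:,:,::-1]); import pickle; pickle.dump(c,open('w1.pkl','wb'))
```

```text
2.125 [ 532.24579005 -246.49660423  355.47041224] [-1.79994764e+02  8.95485528e-03  9.22844118e+01] [ 0.70833328  0.2738381  -0.41416791  1.49410999  0.11090195  1.39687643
  0.32857381]
```

View pics/w1.png

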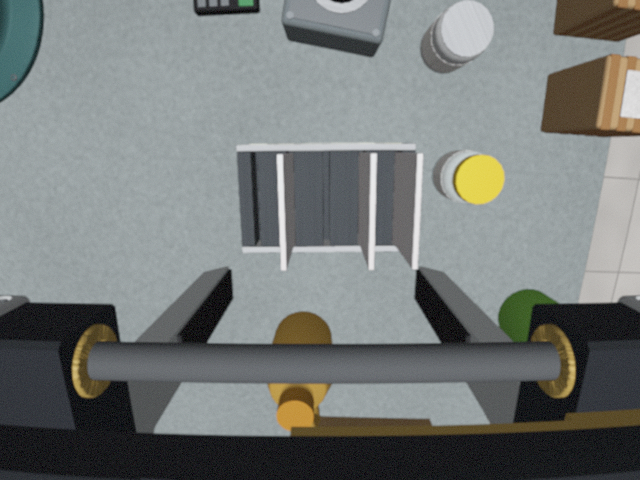

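Run:
```python
from h import *
import pickle
c=pickle.load(open('w1.pkl','rb'))
crop(c,'w1c',230,135,430,280,4)
```

```text
(no output)
```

View pics/w1c.png

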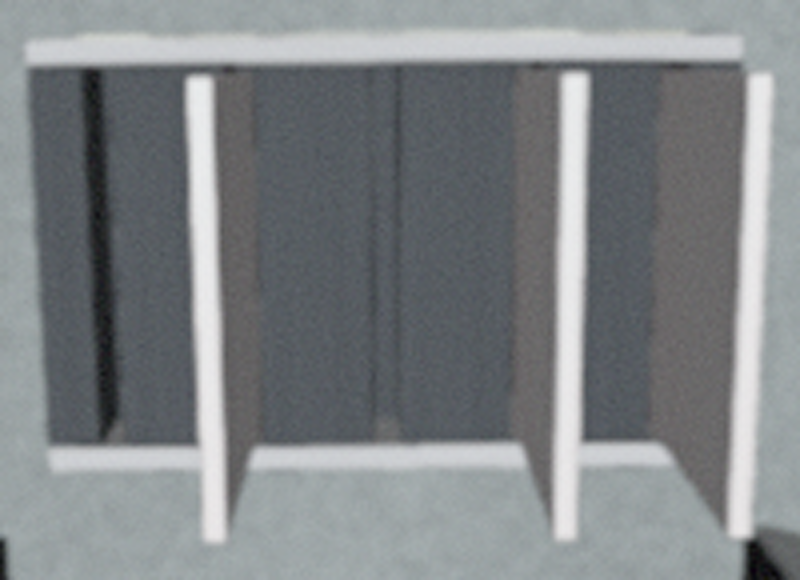

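Run:
```python
from h import *
import pickle
c=pickle.load(open('w1.pkl','rb'))
def px(l,x0,y0,k): return (np.array(l)+.5)/k-.5+[x0,y0]
def show(n,l,x0,y0,k,z):
    p=onz(c,px(l,x0,y0,k),z); print(n,p.round(1).tolist()); return p
show('disp top corners',[(27,40),(742,36),(50,472)],230,135,4,55)
show('slot0 top, bot',[(90,70),(108,440)],230,135,4,55)
show('slot2',[(386,70),(388,440)],230,135,4,55)
for n,l in [('p1',[(200,75),(214,542)]),('p3',[(574,73),(565,540)]),('p4',[(760,73),(740,538)])]:
    p=show(n,l,230,135,4,165); d=p[0]-p[1]; print(p.mean(0).round(1), np.degrees(np.arctan2(-d[0],d[1])),np.linalg.norm(d))
```

```text
disp top corners [[419.5, -177.7, 55.0], [645.8, -167.4, 55.0], [425.6, -319.7, 55.0]]
slot0 top, bot [[439.5, -186.4, 55.0], [445.3, -307.7, 55.0]]
slot2 [[533.5, -182.9, 55.0], [539.3, -303.9, 55.0]]
p1 [[487.2, -185.0, 165.0], [492.5, -304.9, 165.0]]
[ 489.9 -244.9  165. ] 2.535220094735448 119.99466905217588
p3 [[578.7, -180.8, 165.0], [584.7, -300.6, 165.0]]
[ 581.7 -240.7  165. ] 2.9011220564446636 119.97127151472128
p4 [[624.4, -178.7, 165.0], [631.0, -298.3, 165.0]]
[ 627.7 -238.5  165. ] 3.118253715418029 119.79890014450795
```

Emit:
arm_command(rows=[{"translation":[2,52,0],"spin":8},{"translation":[2,52,0],"spin":8},{"translation":[2,52,0],"spin":8},{"translation":[2,52,0],"spin":8},{"translation":[2,52,0],"spin":8}])

```text
time_s: 2.8
tool_pos: [542.3, 15.4, 355.6]
orientation: [3.142, 0.001, 2.314]
force: [1.3, -0.3, 0.0]
opening: 93.7
```

Emit:
arm_command(rows=[{"translation":[0,0,0],"spin":9},{"translation":[0,0,0],"spin":9},{"translation":[0,0,-20],"spin":9},{"translation":[0,0,-20],"spin":9},{"translation":[0,0,-15],"spin":4}])

```text
time_s: 3.42
tool_pos: [542.3, 13.7, 299.7]
orientation: [-3.141, -0.0, 3.011]
force: [0.4, -0.1, -0.8]
opening: 93.8
```

Emit:
arm_command(rows=[{"translation":[0,0,0],"spin":0},{"translation":[0,0,0],"spin":0},{"translation":[0,0,0],"spin":0},{"translation":[0,0,0],"spin":0},{"translation":[0,0,0],"spin":0}])

```text
time_s: 4.05
tool_pos: [542.6, 13.9, 300.6]
orientation: [-3.141, 0.0, 3.008]
force: [-0.5, -0.1, 0.2]
opening: 94.1
```

Run:
```python
from h import *
s=state(); print(s['time_s'],s['tool_pos'],np.degrees(s['orientation']),s['qpos'])
c=cam('wrist'); cv2.imwrite('pics/w2.png',c['frame'][:,:,::-1]); import pickle; pickle.dump(c,open('w2.pkl','wb'))
crop(c,'w2c',230,130,400,260,4.5)
```

```text
4.05 [542.56001797  13.91911252 300.6087087 ] [-1.79992599e+02  1.77036626e-02  1.72320498e+02] [ 0.53654305  0.25949682 -0.74241388  1.67833201  0.18261716  1.2745408
  1.19401151]
```

View pics/w2.png

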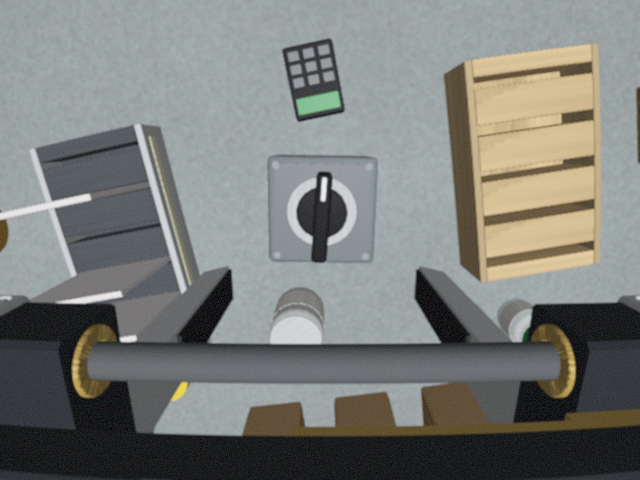

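View pics/w2c.png

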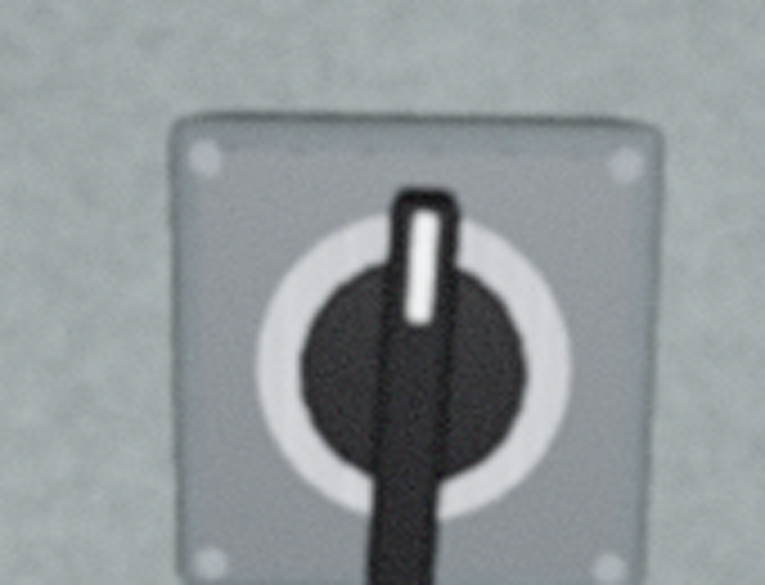

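Run:
```python
from h import *
import pickle
c=pickle.load(open('w2.pkl','rb'))
crop(c,'w2d',260,150,385,270,6)
def px(l,x0,y0,k): return (np.array(l)+.5)/k-.5+[x0,y0]
s=onz(c,px([(206,160),(627,165),(608,569),(210,563)],230,130,4.5),75); print('screws',s.round(1),s.mean(0))
d1=s[0]-s[3];d2=s[1]-s[2];print(np.degrees(np.arctan2(-d1[1],-d1[0])),np.degrees(np.arctan2(-d2[1],-d2[0])))
r=onz(c,px([(413,212),(570,368),(257,360),(412,522)],230,130,4.5),76);print('ring',r.round(1))
```

```text
screws [[486.  -30.8  75. ]
 [500.6  69.2  75. ]
 [600.3  53.7  75. ]
 [585.3 -46.1  75. ]] [543.03470792  11.51196598  75.        ]
-8.755806730311395 -8.815473152625394
ring [[504.8  16.8  76. ]
 [547.6  49.9  76. ]
 [535.4 -26.   76. ]
 [581.2   6.2  76. ]]
```

View pics/w2d.png

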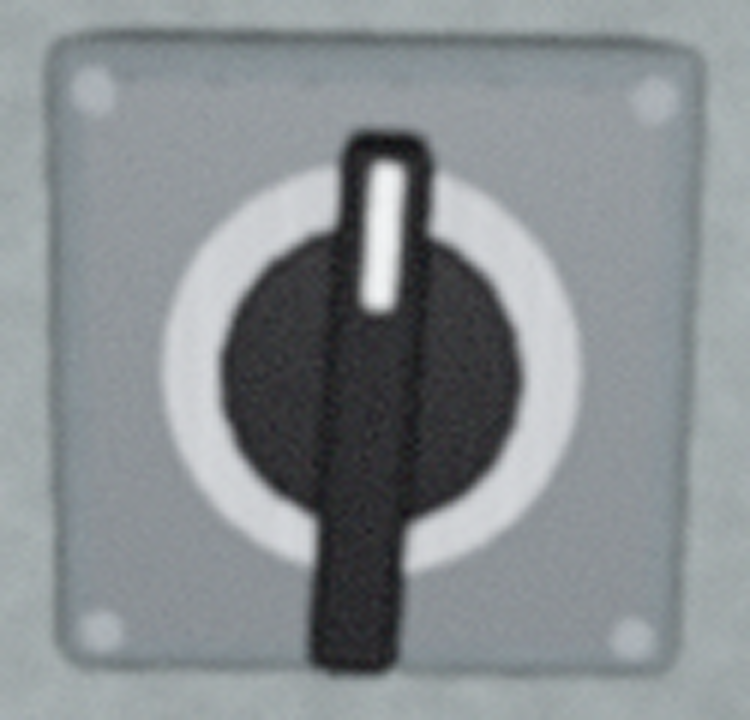

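Run:
```python
from h import *
import pickle
c=pickle.load(open('w2.pkl','rb'))
def px(l,x0,y0,k): return (np.array(l)+.5)/k-.5+[x0,y0]
p=onz(c,px([(387,136),(353,668)],260,150,6),[126,126]);print(p,p.mean(0),np.linalg.norm(p[0]-p[1])); d=p[1]-p[0]; print(np.degrees(np.arctan2(d[1],d[0])))
m=onz(c,px([(385,165),(376,310)],260,150,6),126);d=m[1]-m[0]; print(np.degrees(np.arctan2(d[1],d[0])))
# rack in this picture
r=onz(c,[(596,46),(598,262),(483,279),(467,63)],72);print('rack',r.round(1),r.mean(0))
```

```text
[[497.44960854  20.63589591 126.        ]
 [583.4901204    3.37929718 126.        ]] [540.46986447  12.00759655 126.        ] 87.75397359095716
-11.340981524579854
-11.230694511773391
rack [[404.  325.4  72. ]
 [647.  332.3  72. ]
 [648.3 190.   72. ]
 [407.7 183.1  72. ]] [526.74489164 257.69850061  72.        ]
```

Emit:
arm_command(claw=60, rows=[{"translation":[0,-1,-40],"spin":-3.6},{"translation":[0,-1,-40],"spin":0},{"translation":[0,0,-40],"spin":0},{"translation":[0,0,-30],"spin":0},{"translation":[0,0,0],"spin":0}])

```text
time_s: 4.72
tool_pos: [541.5, 11.9, 149.0]
orientation: [-3.141, -0.003, 2.945]
force: [1.6, 0.4, 0.9]
opening: 59.9
```

Emit:
arm_command(rows=[{"translation":[0,0,-25],"spin":0},{"translation":[0,0,-20],"spin":0},{"translation":[0,0,-10],"spin":0},{"translation":[0,0,0],"spin":0},{"translation":[0,0,0],"spin":0}])

```text
time_s: 5.35
tool_pos: [542.9, 12.0, 96.2]
orientation: [3.142, 0.001, 2.945]
force: [0.9, 0.6, -0.4]
opening: 60.2
```

Emit:
arm_command(claw=0, force=25, rows=[{"translation":[0,0,0],"spin":0},{"translation":[0,0,0],"spin":0},{"translation":[0,0,0],"spin":0},{"translation":[0,0,0],"spin":0},{"translation":[0,0,0],"spin":0}])

```text
time_s: 5.98
tool_pos: [542.5, 11.8, 95.4]
orientation: [-3.141, 0.0, 2.945]
force: [-0.5, 1.0, 0.7]
opening: 16.0
```

Run:
```python
from h import *
s=state(); print(s['time_s'],s['tool_pos'],np.degrees(s['orientation']),s['qpos'],s['force'],s['moment'],s['opening'])
```

```text
5.975 [542.48211251  11.75746977  95.43845056] [-1.79983260e+02  6.10790945e-04  1.68726830e+02] [ 0.43724206  0.48540664 -0.64630961  1.89828601  0.37350535  0.8801155
  0.97818559] [-0.54514206  1.04618169  0.65443522] [ 0.35366045 -0.06702601 -0.13005288] 15.992143258728998
```

Emit:
arm_command(rows=[{"translation":[0,0,0],"spin":-9},{"translation":[0,0,0],"spin":-9},{"translation":[0,0,0],"spin":-9},{"translation":[0,0,0],"spin":-9},{"translation":[0,0,0],"spin":-9}])

```text
time_s: 6.6
tool_pos: [542.3, 11.5, 95.4]
orientation: [-3.141, 0.0, 2.154]
force: [-2.3, -2.9, 1.0]
opening: 16.0
```

Emit:
arm_command(rows=[{"translation":[0,0,0],"spin":-9},{"translation":[0,0,0],"spin":-9},{"translation":[0,0,0],"spin":-9},{"translation":[0,0,0],"spin":-9},{"translation":[0,0,0],"spin":-6}])

```text
time_s: 7.22
tool_pos: [542.0, 11.4, 95.4]
orientation: [-3.141, 0.001, 1.422]
force: [-4.3, -2.5, 4.1]
opening: 15.7
```

Emit:
arm_command(rows=[{"translation":[0,0,0],"spin":-1},{"translation":[0,0,0],"spin":-1},{"translation":[0,0,0],"spin":-1},{"translation":[0,0,0],"spin":0},{"translation":[0,0,0],"spin":0}])

```text
time_s: 7.85
tool_pos: [542.1, 11.6, 95.4]
orientation: [-3.141, 0.001, 1.375]
force: [-4.3, -2.6, 5.7]
opening: 16.0
```

Run:
```python
from h import *
s=state(); print(s['time_s'],s['tool_pos'],np.degrees(s['orientation']),s['qpos'],s['force'],s['moment'],s['opening'])
```

```text
7.85 [542.07676984  11.55214125  95.42174081] [-1.79953950e+02  4.83106298e-02  7.87559037e+01] [ 0.16409021  0.42322699 -0.2981396   1.90752592  0.16419676  0.83525079
 -0.41618252] [-4.26334651 -2.56457668  5.6773991 ] [-0.75769455  0.9494526   0.69690159] 16.041230463378167
```

Emit:
arm_command(claw=60, rows=[{"translation":[0,0,0],"spin":0},{"translation":[0,0,0],"spin":0},{"translation":[0,0,0],"spin":0},{"translation":[0,0,30],"spin":0},{"translation":[0,0,40],"spin":0}])

```text
time_s: 8.48
tool_pos: [542.0, 11.9, 165.7]
orientation: [-3.14, 0.0, 1.374]
force: [-0.2, 0.0, 0.7]
opening: 59.3
```

Emit:
arm_command(rows=[{"translation":[0,0,50],"spin":3},{"translation":[0,0,50],"spin":3},{"translation":[0,0,35],"spin":3},{"translation":[0,0,0],"spin":0},{"translation":[0,0,0],"spin":0}])

```text
time_s: 9.1
tool_pos: [542.2, 11.8, 299.7]
orientation: [-3.141, 0.0, 1.531]
force: [-0.1, -0.8, 0.2]
opening: 60.2
```

Run:
```python
from h import *
s=state(); print(s['time_s'],s['tool_pos'],np.degrees(s['orientation']),s['force'],s['moment'])
c=cam('wrist'); cv2.imwrite('pics/w3.png',c['frame'][:,:,::-1]); import pickle; pickle.dump(c,open('w3.pkl','wb'))
crop(c,'w3c',250,140,390,260,5.5)
```

```text
9.1 [542.23460697  11.82101077 299.70721376] [-1.79954373e+02  7.20395526e-03  8.76998355e+01] [-0.09083538 -0.81712892  0.23636164] [-0.00576394 -0.0393118  -0.01013237]
```

View pics/w3.png

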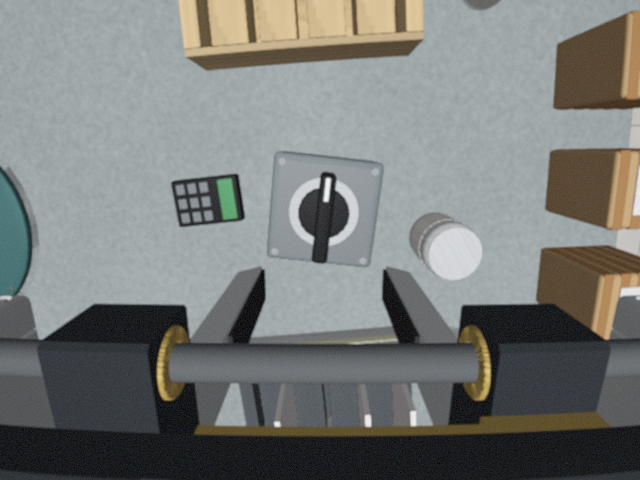

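View pics/w3c.png

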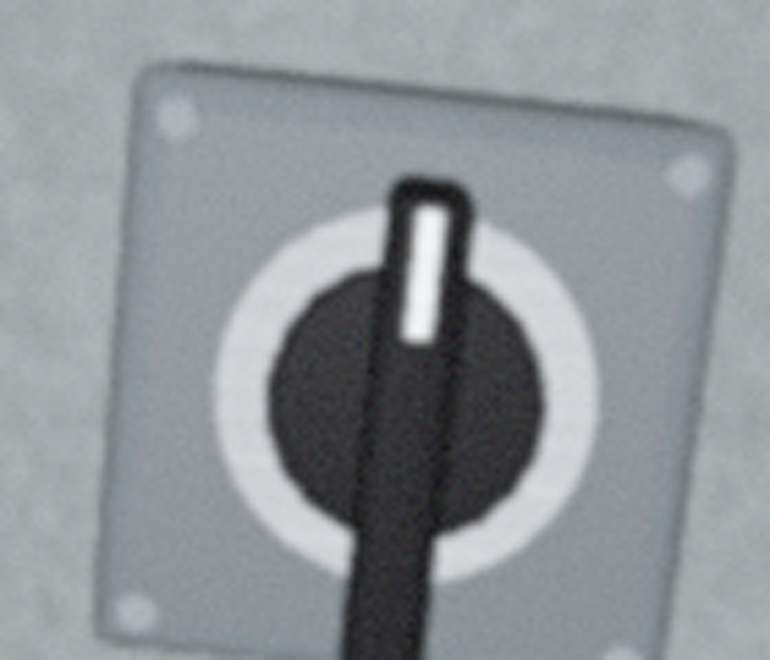

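Run:
```python
from h import *
import pickle
c=pickle.load(open('w3.pkl','rb'))
def px(l,x0,y0,k): return (np.array(l)+.5)/k-.5+[x0,y0]
s=onz(c,px([(177,118),(688,175),(135,612)],250,140,5.5),75); print(s.round(1))
m=onz(c,px([(432,182),(429,212),(418,340)],250,140,5.5),126);e=onz(c,[(319.5,262)],126);print(m,e)
for d in (s[1]-s[0],s[0]-s[2],m[2]-m[1],e[0]-m[0]): print(np.degrees(np.arctan2(d[1],d[0])))
```

```text
[[499.9  68.4  75. ]
 [599.5  53.4  75. ]
 [484.8 -31.1  75. ]]
[[548.7184068   57.12517925 126.        ]
 [548.01230764  52.03304766 126.        ]
 [545.2646741   29.94576769 126.        ]] [[536.85285599 -30.53621789 126.        ]]
-8.549521763018513
81.33337801159546
-97.09110375575342
-97.70851416509531
```

Run:
```python
from h import *
import pickle
for n,box in (('w2',(300,170,345,270)),('w3',(300,170,345,270))):
    c=pickle.load(open(n+'.pkl','rb')); g=c['frame'].astype(float).mean(2)
    # subpixel left/right edges of dark bar at rows near both ends
    L=[]
    for r in list(range(178,186))+list(range(240,258)):
        row=g[r]; x0=305;x1=345
        col=np.arange(x0,x1); v=row[x0:x1]
        dark=v<75
        idx=np.where(dark)[0]
        if len(idx)==0: continue
        a,b=idx[0],idx[-1]
        th=75
        la=col[a]-1+(v[a-1]-th)/(v[a-1]-v[a]) if a>0 else np.nan
        rb=col[b]+(th-v[b])/(v[b+1]-v[b]) if b<len(v)-1 else np.nan
        L.append((r,la,rb))
    L=np.array(L); print(n,L.round(2)[[0,3,7,8,15,-1]].tolist())
    for k in (1,2):
        p=np.polyfit(L[:,0],L[:,k],1); u=[(np.polyval(p,180),180),(np.polyval(p,255),255)]
        q=onz(c,u,126); d=q[1]-q[0]; print(np.degrees(np.arctan2(d[1],d[0])), q.round(1).tolist())
```

```text
w2 [[178.0, 316.75, 331.32], [181.0, 316.81, 330.74], [185.0, 316.63, 330.6], [240.0, 312.85, 326.28], [247.0, 311.85, 326.53], [257.0, 311.21, 325.59]]
-12.086618935941976 [[503.8, 12.9, 126.0], [576.5, -2.7, 126.0]]
-11.425275557288453 [[505.5, 26.1, 126.0], [578.4, 11.4, 126.0]]
w3 [[178.0, 320.76, 335.15], [181.0, 320.6, 334.7], [185.0, 319.96, 334.12], [240.0, 314.4, 327.62], [247.0, 313.08, 327.41], [257.0, 311.81, 326.32]]
-98.96363142520906 [[541.4, 50.5, 126.0], [529.8, -23.0, 126.0]]
-98.31502929187155 [[554.7, 50.0, 126.0], [544.0, -23.5, 126.0]]
```

Emit:
arm_command(claw=40, rows=[{"translation":[17,-50,0],"spin":1},{"translation":[17,-50,0],"spin":1},{"translation":[17,-50,0],"spin":1},{"translation":[17,-50,-20],"spin":1},{"translation":[17.5,-50,-20],"spin":1}])

```text
time_s: 9.78
tool_pos: [628.1, -239.6, 258.6]
orientation: [-3.14, -0.0, 1.619]
force: [0.3, 1.0, 1.1]
opening: 40.2
```

Emit:
arm_command(rows=[{"translation":[0,0,-20],"spin":0},{"translation":[0,0,0],"spin":0},{"translation":[0,0,0],"spin":0},{"translation":[0,0,0],"spin":0},{"translation":[0,0,0],"spin":0}])

```text
time_s: 10.4
tool_pos: [628.2, -237.8, 241.1]
orientation: [3.141, 0.0, 1.619]
force: [-0.4, -0.1, -0.3]
opening: 39.9
```

Run:
```python
from h import *
s=state(); print(s['time_s'],s['tool_pos'],np.degrees(s['orientation']),s['force'],s['moment'])
c=cam('wrist'); cv2.imwrite('pics/w4.png',c['frame'][:,:,::-1]); import pickle; pickle.dump(c,open('w4.pkl','wb'))
```

```text
10.4 [ 628.19643225 -237.77639296  241.13159898] [1.79956055e+02 2.50292081e-02 9.27630247e+01] [-0.42120002 -0.09269077 -0.30348974] [-0.04470799 -0.09674899  0.02006548]
```

View pics/w4.png

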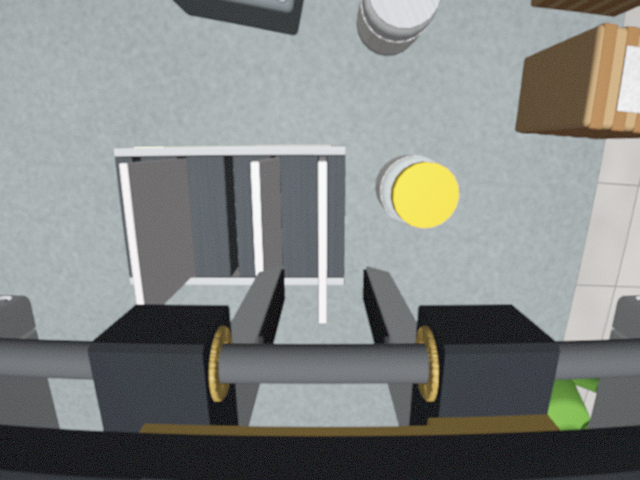

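Emit:
arm_command(rows=[{"translation":[-0.3,-0.5,-35],"spin":0},{"translation":[0,0,-35],"spin":0},{"translation":[0,0,-30],"spin":0},{"translation":[0,0,-15],"spin":0},{"translation":[0,0,0],"spin":0}])

```text
time_s: 11.08
tool_pos: [627.5, -238.5, 125.1]
orientation: [-3.141, -0.0, 1.619]
force: [-0.4, -0.5, 0.2]
opening: 39.7
```

Emit:
arm_command(claw=0, force=20, rows=[{"translation":[0,0,0],"spin":0},{"translation":[0,0,0],"spin":0},{"translation":[0,0,0],"spin":0},{"translation":[0,0,0],"spin":0},{"translation":[0,0,0],"spin":0}])

```text
time_s: 11.7
tool_pos: [627.7, -238.7, 125.8]
orientation: [3.141, 0.0, 1.619]
force: [-2.1, 1.0, 4.2]
opening: 6.4
```

Emit:
arm_command(rows=[{"translation":[0,0,3],"spin":0},{"translation":[0,0,7],"spin":0},{"translation":[0,0,10],"spin":0},{"translation":[0,0,10],"spin":0},{"translation":[0,0,10],"spin":0}])

```text
time_s: 12.32
tool_pos: [627.8, -238.6, 166.4]
orientation: [3.141, 0.0, 1.619]
force: [-0.7, -0.2, -1.0]
opening: 6.0
```

Emit:
arm_command(rows=[{"translation":[0,0,25],"spin":0},{"translation":[0,0,40],"spin":0},{"translation":[0,20,40],"spin":0},{"translation":[0,40,5],"spin":0},{"translation":[0,50,0],"spin":-1}])

```text
time_s: 12.95
tool_pos: [627.8, -128.2, 276.7]
orientation: [3.14, 0.001, 1.599]
force: [1.1, -0.2, -1.2]
opening: 5.9
```

Emit:
arm_command(rows=[{"translation":[0,55,0],"spin":0},{"translation":[0,55,0],"spin":0},{"translation":[0,55,0],"spin":0},{"translation":[0,55,0],"spin":0},{"translation":[0,55,0],"spin":0}])

```text
time_s: 13.58
tool_pos: [627.5, 148.1, 276.1]
orientation: [3.141, 0.0, 1.601]
force: [0.5, -0.4, -0.7]
opening: 6.0
```

Emit:
arm_command(rows=[{"translation":[0,50,0],"spin":0},{"translation":[0,40,0],"spin":0},{"translation":[0,23,0],"spin":0},{"translation":[0,0,0],"spin":0},{"translation":[0,0,0],"spin":0}])

```text
time_s: 14.2
tool_pos: [628.2, 257.8, 275.5]
orientation: [3.141, 0.001, 1.599]
force: [0.3, -0.2, -1.5]
opening: 5.6
```

Run:
```python
from h import *
s=state(); print(s['time_s'],s['tool_pos'],np.degrees(s['orientation']),s['force'],s['moment'])
c=cam('wrist'); cv2.imwrite('pics/w5.png',c['frame'][:,:,::-1]); import pickle; pickle.dump(c,open('w5.pkl','wb'))
crop(c,'w5c',70,120,360,290,2.75)
```

```text
14.2 [628.16871776 257.81303099 275.5073695 ] [1.79994109e+02 4.80479683e-02 9.16428492e+01] [ 0.30679639 -0.19675353 -1.46959949] [-0.06434942 -0.09006619 -0.01246057]
```

View pics/w5.png

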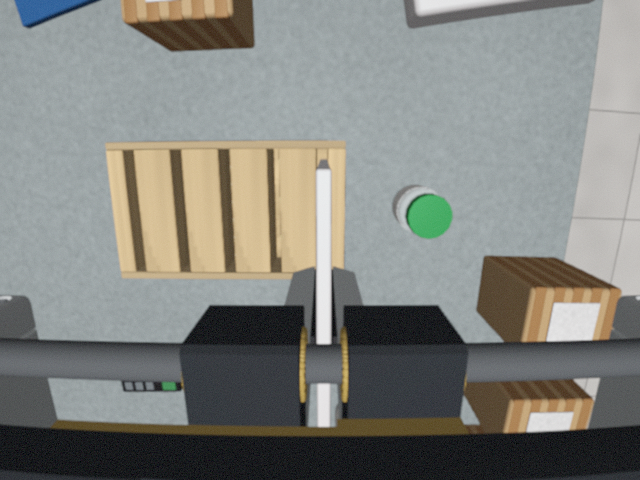

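View pics/w5c.png

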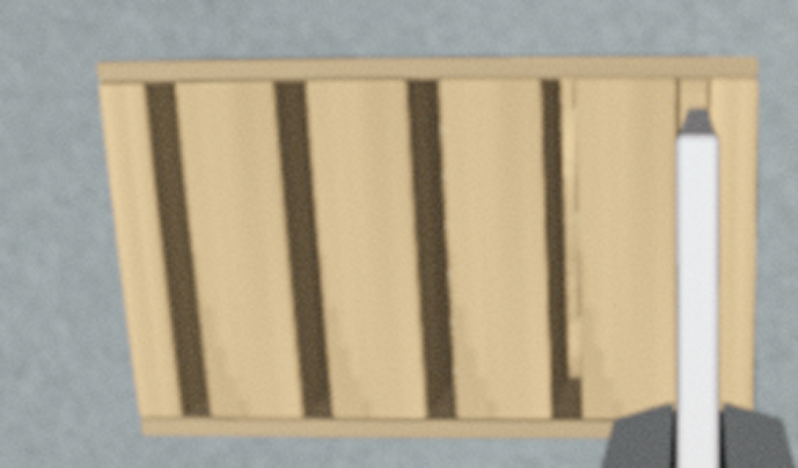

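```bash
cat >> h.py <<'E'
def px(l,x0,y0,k): return (np.array(l)+.5)/k-.5+[x0,y0]
def rackfit(c,uv,P):
    r=least_squares(lambda p:(proj(c,loc(p,P))-uv).ravel(),[526,257,0.02],loss='soft_l1')
    res=(proj(c,loc(r.x,P))-uv); return r.x,res
E
python3 - <<'E'
from h import *
import pickle
c=pickle.load(open('w5.pkl','rb'))
uv=px([(160,84),(290,84),(423,82),(559,80),(694,80),(196,414),(318,414),(443,414),(567,416),(99,65),(757,58),(142,434)],70,120,2.75)
P=[[-100,66,72],[-50,66,72],[0,66,72],[50,66,72],[100,66,72],[-100,-66,72],[-50,-66,72],[0,-66,72],[50,-66,72],[-125,74,72],[125,74,72],[-125,-74,72]]
p,res=rackfit(c,uv,P); print(p,np.degrees(p[2])); print(res.round(1).tolist())
for i in range(5): print(i,loc(p,[[-100+50*i,0,12]]).round(1))
s=state(); 
# panel in the hand
T=Ro.from_euler('xyz',s['orientation']).as_matrix()
print(onz(c,px([(698,133)],70,120,2.75),275.5+39),s['tool_pos'])
print(onz(c,px([(694,108)],70,120,2.75),275.5-111))
E
```

```text
[5.27072333e+02 2.56886640e+02 2.59412367e-02] 1.486323380205589
[[-0.1, -0.6], [0.0, -1.2], [0.1, -0.8], [-0.3, -0.3], [0.1, -0.2], [0.4, 1.5], [0.2, 1.9], [-0.2, 2.2], [0.2, 1.7], [-1.9, -1.2], [2.1, -0.3], [-0.7, 0.8]]
0 [[427.1 254.3  12. ]]
1 [[477.1 255.6  12. ]]
2 [[527.1 256.9  12. ]]
3 [[577.1 258.2  12. ]]
4 [[627.  259.5  12. ]]
[[626.67518199 318.18234924 314.5       ]] [628.20608889 257.64522052 275.54772657]
[[625.70848861 317.5491834  164.5       ]]
```

Emit:
arm_command(rows=[{"translation":[-0.6,1.5,-25],"spin":-0.15},{"translation":[0,0,-25],"spin":0},{"translation":[0,0,-20],"spin":0},{"translation":[0,0,-10],"spin":0},{"translation":[0,0,0],"spin":0}])

```text
time_s: 14.88
tool_pos: [627.1, 260.6, 195.2]
orientation: [-3.141, 0.0, 1.598]
force: [1.1, -0.5, -1.8]
opening: 6.0
```

Run:
```python
from h import *
s=state(); print(s['time_s'],s['tool_pos'],np.degrees(s['orientation']),s['force'],s['moment'])
c=cam('wrist'); 
crop(c,'w6c',270,60,370,270,2.8)
```

```text
14.875 [627.08621458 260.57706386 195.20409469] [-1.79965761e+02  1.73850439e-02  9.15659756e+01] [ 1.14884162 -0.48381759 -1.79277343] [ 0.00099326 -0.04321221 -0.01065275]
```

View pics/w6c.png

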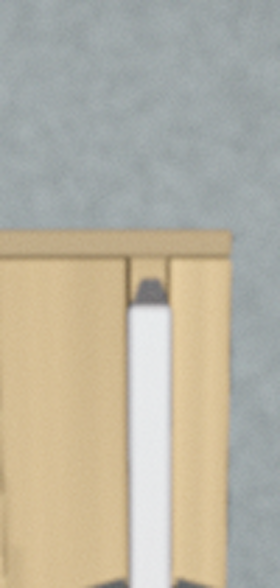

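Emit:
arm_command(rows=[{"translation":[0,-0.7,-8],"spin":0},{"translation":[0,0,-10],"spin":0},{"translation":[0,0,-10],"spin":0},{"translation":[0,0,-10],"spin":0},{"translation":[0,0,-10],"spin":0}])

```text
time_s: 15.55
tool_pos: [627.0, 260.2, 146.6]
orientation: [-3.141, 0.0, 1.598]
force: [0.8, 0.4, -1.9]
opening: 5.8
```

Emit:
arm_command(rows=[{"translation":[0,0,-8],"spin":0},{"translation":[0,0,-6],"spin":0},{"translation":[0,0,-4],"spin":0},{"translation":[0,0,-2],"spin":0},{"translation":[0,0,-1],"spin":0}])

```text
time_s: 16.18
tool_pos: [627.2, 260.2, 126.5]
orientation: [3.141, -0.0, 1.598]
force: [-0.7, -0.3, -0.6]
opening: 6.0
```

Bottom is about 3 mm above the floor; now creep down and watch the vertical force.

Emit:
arm_command(rows=[{"translation":[0,0,-1],"spin":0},{"translation":[0,0,-1],"spin":0},{"translation":[0,0,-0.5],"spin":0},{"translation":[0,0,0],"spin":0},{"translation":[0,0,0],"spin":0}])

```text
time_s: 16.8
tool_pos: [627.1, 260.2, 124.0]
orientation: [-3.142, 0.0, 1.598]
force: [-0.7, -0.0, -0.3]
opening: 5.7
```

Emit:
arm_command(rows=[{"translation":[0,0,-0.5],"spin":0},{"translation":[0,0,-0.5],"spin":0},{"translation":[0,0,0],"spin":0},{"translation":[0,0,0],"spin":0},{"translation":[0,0,0],"spin":0}])

```text
time_s: 17.42
tool_pos: [627.1, 260.2, 122.9]
orientation: [-3.142, 0.0, 1.598]
force: [0.2, 0.2, -1.9]
opening: 5.8
```

Emit:
arm_command(rows=[{"translation":[0,0,-0.5],"spin":0},{"translation":[0,0,-0.5],"spin":0},{"translation":[0,0,0],"spin":0},{"translation":[0,0,0],"spin":0},{"translation":[0,0,0],"spin":0}])

```text
time_s: 18.05
tool_pos: [627.3, 260.3, 122.8]
orientation: [3.141, -0.0, 1.598]
force: [-2.9, -2.0, 7.9]
opening: 6.0
```

Emit:
arm_command(claw=30, rows=[{"translation":[0,0,0],"spin":0},{"translation":[0,0,0],"spin":0},{"translation":[0,0,0],"spin":0},{"translation":[0,0,10],"spin":0},{"translation":[0,0,30],"spin":0}])

```text
time_s: 18.68
tool_pos: [626.5, 259.9, 161.7]
orientation: [-3.139, 0.001, 1.599]
force: [-0.7, -0.3, 0.2]
opening: 30.0
```

Emit:
arm_command(claw=40, rows=[{"translation":[0,0,40],"spin":0},{"translation":[0,0,40],"spin":0},{"translation":[0,-20,30],"spin":0},{"translation":[-10,-50,0],"spin":0},{"translation":[-10,-50,0],"spin":0}])

```text
time_s: 19.3
tool_pos: [606.8, 139.1, 272.9]
orientation: [3.141, -0.0, 1.599]
force: [0.8, -0.4, 0.0]
opening: 40.0
```

Run:
```python
from h import *
s=state(); print(s['time_s'],s['tool_pos'],np.degrees(s['orientation']))
c=cam('side'); crop(c,'s7',240,150,420,380,2.6)
c=cam('scene'); crop(c,'s7b',220,120,470,380,2.3)
```

```text
19.3 [606.77928534 139.11088009 272.87689743] [ 1.79943054e+02 -8.88744104e-03  9.16202790e+01]
```

View pics/s7.png

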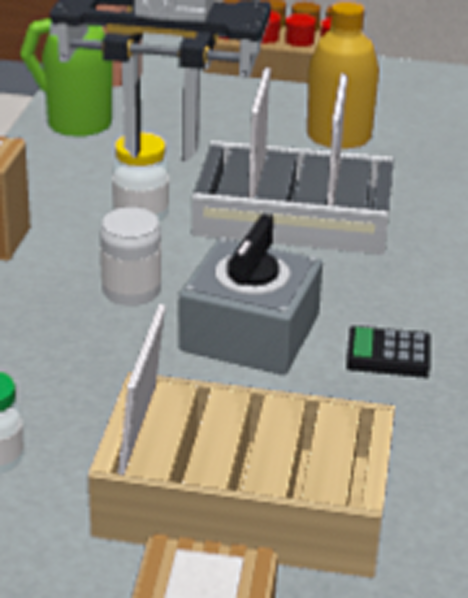

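View pics/s7b.png

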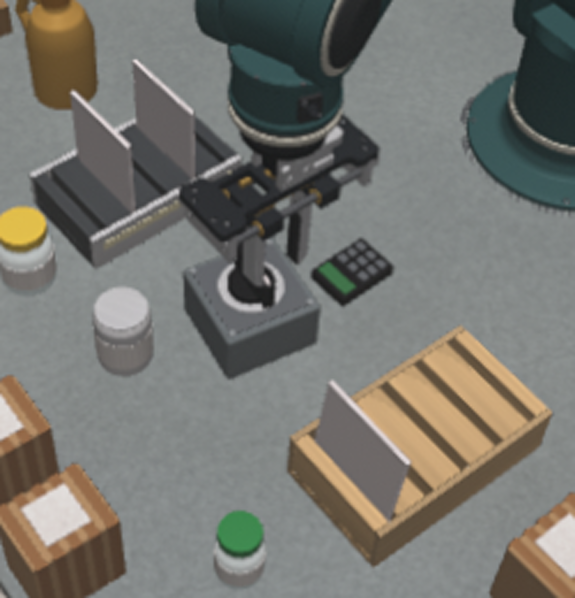

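Emit:
arm_command(rows=[{"translation":[-5,-55,0],"spin":0.3},{"translation":[-5,-60,0],"spin":0.3},{"translation":[-5,-60,0],"spin":0.3},{"translation":[-5,-60,0],"spin":0.3},{"translation":[-5,-60,0],"spin":0}])

```text
time_s: 20.02
tool_pos: [581.9, -156.4, 272.8]
orientation: [3.141, 0.0, 1.62]
force: [1.0, 0.2, -0.2]
opening: 40.2
```

Emit:
arm_command(rows=[{"translation":[0,-50,0],"spin":0},{"translation":[0,-35,-10],"spin":0},{"translation":[0,0,-20],"spin":0},{"translation":[0,0,0],"spin":0},{"translation":[0,0,0],"spin":0}])

```text
time_s: 20.65
tool_pos: [582.6, -239.2, 243.1]
orientation: [3.141, 0.0, 1.62]
force: [0.4, -0.1, 0.5]
opening: 40.3
```

Run:
```python
from h import *
s=state(); print(s['time_s'],s['tool_pos'],np.degrees(s['orientation']),s['force'])
c=cam('wrist'); crop(c,'w8',90,120,400,340,2.5)
import pickle; pickle.dump(c,open('w8.pkl','wb'))
```

```text
20.65 [ 582.61143958 -239.16529039  243.07112905] [1.79945146e+02 1.25290185e-02 9.28399092e+01] [ 0.43717988 -0.05792512  0.51252053]
```

View pics/w8.png

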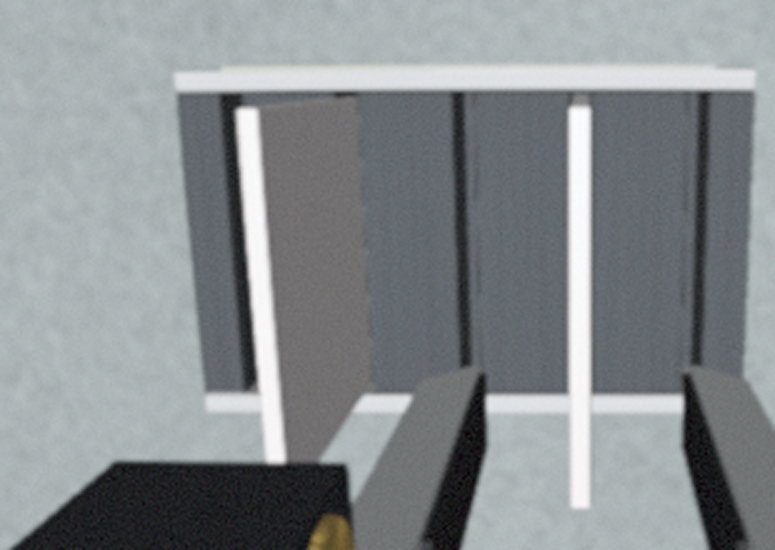

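Emit:
arm_command(rows=[{"translation":[-0.8,-1.2,-35],"spin":0},{"translation":[0,0,-35],"spin":0},{"translation":[0,0,-30],"spin":0},{"translation":[0,0,-17],"spin":0},{"translation":[0,0,0],"spin":0}])

```text
time_s: 21.32
tool_pos: [581.3, -240.7, 124.8]
orientation: [-3.141, -0.0, 1.62]
force: [0.0, -0.0, -0.2]
opening: 40.5
```

Emit:
arm_command(claw=0, force=20, rows=[{"translation":[0,0,0],"spin":0},{"translation":[0,0,0],"spin":0},{"translation":[0,0,0],"spin":0},{"translation":[0,0,0],"spin":0},{"translation":[0,0,0],"spin":0}])

```text
time_s: 21.95
tool_pos: [581.5, -241.1, 125.3]
orientation: [3.141, 0.0, 1.619]
force: [0.5, 0.7, 3.3]
opening: 5.9
```

Emit:
arm_command(rows=[{"translation":[0,0,3],"spin":0},{"translation":[0,0,7],"spin":0},{"translation":[0,0,10],"spin":0},{"translation":[0,0,10],"spin":0},{"translation":[0,0,10],"spin":0}])

```text
time_s: 22.58
tool_pos: [581.4, -241.0, 165.8]
orientation: [3.141, 0.0, 1.619]
force: [0.3, 0.1, -1.1]
opening: 5.6
```

Emit:
arm_command(rows=[{"translation":[0,0,25],"spin":0},{"translation":[0,0,40],"spin":0},{"translation":[-2,20,40],"spin":0},{"translation":[-4,40,5],"spin":0},{"translation":[-6,50,0],"spin":-1.3}])

```text
time_s: 23.2
tool_pos: [569.2, -130.5, 276.1]
orientation: [3.14, 0.001, 1.595]
force: [0.6, 0.9, -1.2]
opening: 6.1
```

Emit:
arm_command(rows=[{"translation":[-7,55,0],"spin":0},{"translation":[-7,55,0],"spin":0},{"translation":[-7,55,0],"spin":0},{"translation":[-7,55,0],"spin":0},{"translation":[-7,55,0],"spin":0}])

```text
time_s: 23.82
tool_pos: [533.8, 145.7, 275.6]
orientation: [3.141, 0.0, 1.597]
force: [0.5, 0.5, -0.7]
opening: 5.9
```

Emit:
arm_command(rows=[{"translation":[-7,50,0],"spin":0},{"translation":[0,40,0],"spin":0},{"translation":[0,23,0],"spin":0},{"translation":[0,0,0],"spin":0},{"translation":[0,0,0],"spin":0}])

```text
time_s: 24.45
tool_pos: [527.5, 256.2, 275.1]
orientation: [3.142, 0.0, 1.596]
force: [-0.2, -0.5, -1.9]
opening: 6.1
```

Run:
```python
from h import *
s=state(); print(s['time_s'],s['tool_pos'],np.degrees(s['orientation']),s['force'],s['moment'])
c=cam('wrist'); cv2.imwrite('pics/w9.png',c['frame'][:,:,::-1]); import pickle; pickle.dump(c,open('w9.pkl','wb'))
crop(c,'w9c',170,120,460,290,2.75)
```

```text
24.45 [527.46217054 256.16402977 275.11043317] [1.79997040e+02 2.74336514e-02 9.14456828e+01] [-0.22700601 -0.51986071 -1.93525788] [-0.03269544 -0.0704875   0.00813008]
```

View pics/w9c.png

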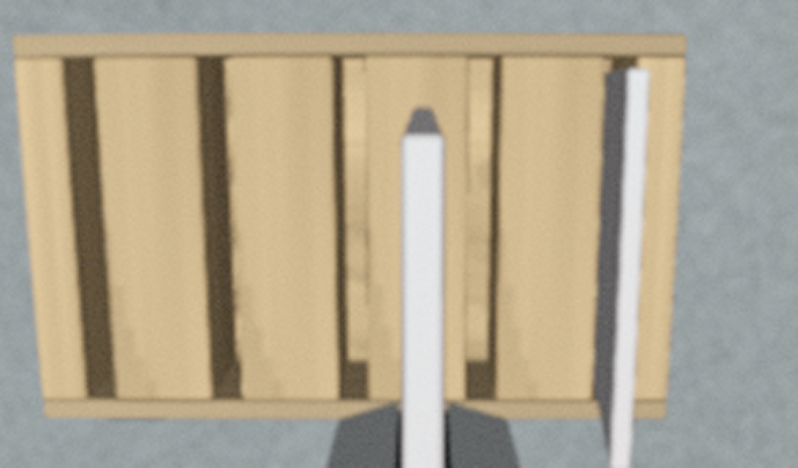

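Run:
```python
from h import *
import pickle
c=pickle.load(open('w9.pkl','rb'))
uv=px([(79,58),(211,57),(350,57),(484,57),(625,57),(101,398),(226,398),(355,398),(481,398),(14,37),(686,36),(44,416),(666,416)],170,120,2.75)
P=[[-100,66,72],[-50,66,72],[0,66,72],[50,66,72],[100,66,72],[-100,-66,72],[-50,-66,72],[0,-66,72],[50,-66,72],[-125,74,72],[125,74,72],[-125,-74,72],[125,-74,72]]
p,res=rackfit(c,uv,P); print(p,np.degrees(p[2])); print(res.round(1).tolist())
for i in range(5): print(i,loc(p,[[-100+50*i,0,12]]).round(1))
```

```text
[5.00524589e+02 2.65940131e+02 2.33048164e-02] 1.3352676213417898
[[-0.4, -0.5], [0.6, -0.5], [-0.3, -0.7], [0.7, -0.6], [-1.0, -0.2], [0.3, 0.6], [0.5, 0.8], [-0.5, 0.9], [-0.1, 1.0], [-1.6, -0.7], [1.9, -0.5], [-0.8, 0.8], [1.0, 1.5]]
0 [[400.6 263.6  12. ]]
1 [[450.5 264.8  12. ]]
2 [[500.5 265.9  12. ]]
3 [[550.5 267.1  12. ]]
4 [[600.5 268.3  12. ]]
```

Emit:
arm_command(rows=[{"translation":[-13,5,0],"spin":-0.1},{"translation":[-14,4.5,0],"spin":0},{"translation":[0,0,-25],"spin":0},{"translation":[0,0,-25],"spin":0},{"translation":[0,0,-10],"spin":0}])

```text
time_s: 25.12
tool_pos: [499.1, 266.4, 214.1]
orientation: [-3.14, 0.001, 1.595]
force: [0.3, 0.6, -0.7]
opening: 6.1
```

Emit:
arm_command(rows=[{"translation":[0,0,-10],"spin":0},{"translation":[0,0,-5],"spin":0},{"translation":[0,0,0],"spin":0},{"translation":[0,0,0],"spin":0},{"translation":[0,0,0],"spin":0}])

```text
time_s: 25.75
tool_pos: [500.4, 266.6, 200.3]
orientation: [3.141, -0.0, 1.595]
force: [0.4, 0.4, -0.7]
opening: 5.7
```

Run:
```python
from h import *
s=state(); print(s['time_s'],s['tool_pos'],np.degrees(s['orientation']),s['force'],s['moment'])
c=cam('wrist'); cv2.imwrite('pics/w10.png',c['frame'][:,:,::-1]); import pickle; pickle.dump(c,open('w10.pkl','wb'))
crop(c,'w10c',230,80,420,280,2.8)
```

```text
25.75 [500.44308231 266.56754386 200.2575522 ] [ 1.79978615e+02 -8.36076444e-03  9.13777343e+01] [ 0.36283694  0.4202117  -0.74437173] [-0.10287232 -0.0225777   0.02940572]
```

View pics/w10c.png

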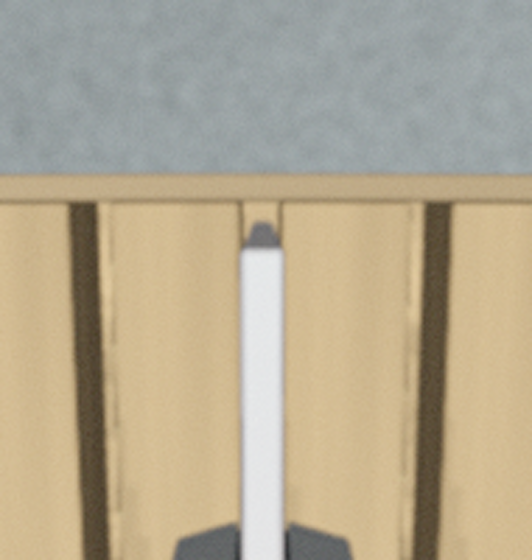

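Emit:
arm_command(rows=[{"translation":[0,-0.6,-12],"spin":0},{"translation":[0,0,-12],"spin":0},{"translation":[0,0,-12],"spin":0},{"translation":[0,0,-10],"spin":0},{"translation":[0,0,-10],"spin":0}])

```text
time_s: 26.42
tool_pos: [500.3, 265.9, 143.2]
orientation: [-3.141, 0.0, 1.595]
force: [0.6, -0.8, -1.3]
opening: 5.7
```

Emit:
arm_command(rows=[{"translation":[0,0,-8],"spin":0},{"translation":[0,0,-6],"spin":0},{"translation":[0,0,-3],"spin":0},{"translation":[0,0,-1],"spin":0},{"translation":[0,0,0],"spin":0}])

```text
time_s: 27.05
tool_pos: [500.4, 265.9, 126.1]
orientation: [3.141, -0.0, 1.595]
force: [0.3, 0.2, -1.2]
opening: 6.1
```

Emit:
arm_command(rows=[{"translation":[0,0,-1],"spin":0},{"translation":[0,0,-1],"spin":0},{"translation":[0,0,-0.5],"spin":0},{"translation":[0,0,0],"spin":0},{"translation":[0,0,0],"spin":0}])

```text
time_s: 27.68
tool_pos: [500.3, 265.9, 123.4]
orientation: [-3.142, 0.0, 1.595]
force: [1.0, -0.6, -1.5]
opening: 5.8
```

Emit:
arm_command(rows=[{"translation":[0,0,-0.5],"spin":0},{"translation":[0,0,-0.5],"spin":0},{"translation":[0,0,-0.5],"spin":0},{"translation":[0,0,0],"spin":0},{"translation":[0,0,0],"spin":0}])

```text
time_s: 28.3
tool_pos: [500.4, 266.0, 122.3]
orientation: [3.141, 0.0, 1.595]
force: [-2.1, -0.9, 5.2]
opening: 6.1
```

Contact felt (5 N). Release, retreat and head for the last panel.

Emit:
arm_command(claw=30, rows=[{"translation":[0,0,0],"spin":0},{"translation":[0,0,0],"spin":0},{"translation":[0,0,0],"spin":0},{"translation":[0,0,10],"spin":0},{"translation":[0,0,30],"spin":0}])

```text
time_s: 28.92
tool_pos: [499.7, 265.6, 161.9]
orientation: [-3.139, 0.001, 1.595]
force: [-0.3, -0.0, 0.6]
opening: 29.9
```

Emit:
arm_command(claw=40, rows=[{"translation":[0,0,40],"spin":0},{"translation":[0,0,40],"spin":0},{"translation":[0,-20,30],"spin":0},{"translation":[0,-50,0],"spin":0},{"translation":[0,-55,0],"spin":0}])

```text
time_s: 29.55
tool_pos: [500.2, 140.0, 272.9]
orientation: [3.14, -0.0, 1.596]
force: [0.1, 0.0, -0.1]
opening: 40.2
```

Emit:
arm_command(rows=[{"translation":[-2,-60,0],"spin":0.3},{"translation":[-2,-60,0],"spin":0.3},{"translation":[-2,-60,0],"spin":0.3},{"translation":[-2,-60,0],"spin":0.3},{"translation":[-2,-60,0],"spin":0}])

```text
time_s: 30.18
tool_pos: [490.0, -160.9, 272.9]
orientation: [3.14, 0.0, 1.616]
force: [0.1, -0.0, 0.5]
opening: 39.9
```

Emit:
arm_command(rows=[{"translation":[-1,-50,0],"spin":0},{"translation":[0,-35,-10],"spin":0},{"translation":[0,0,-20],"spin":0},{"translation":[0,0,0],"spin":0},{"translation":[0,0,0],"spin":0}])

```text
time_s: 30.8
tool_pos: [489.7, -243.7, 243.0]
orientation: [3.141, 0.0, 1.617]
force: [-0.9, -0.1, -0.4]
opening: 40.4
```

Run:
```python
from h import *
s=state(); print(s['time_s'],s['tool_pos'],np.degrees(s['orientation']),s['force'])
c=cam('wrist'); crop(c,'w11',200,120,480,340,2.5)
import pickle; pickle.dump(c,open('w11.pkl','wb'))
c=cam('scene'); crop(c,'s11b',220,120,470,380,2.3)
```

```text
30.8 [ 489.71638225 -243.68250586  243.01915032] [1.79948294e+02 1.76855107e-02 9.26328280e+01] [-0.91972488 -0.12489241 -0.44788408]
```

View pics/w11.png

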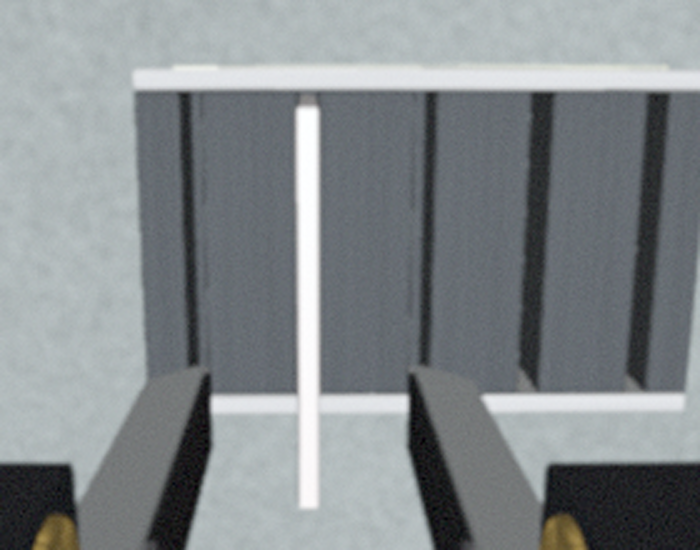

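View pics/s11b.png

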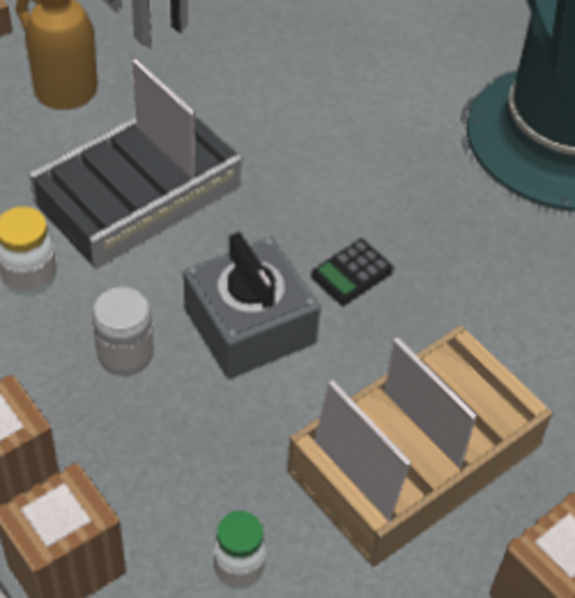

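Emit:
arm_command(rows=[{"translation":[0,-1,-35],"spin":0},{"translation":[0,0,-35],"spin":0},{"translation":[0,0,-30],"spin":0},{"translation":[0,0,-17],"spin":0},{"translation":[0,0,0],"spin":0}])

```text
time_s: 31.52
tool_pos: [489.2, -244.9, 124.7]
orientation: [-3.141, -0.0, 1.616]
force: [0.7, -0.1, 0.6]
opening: 40.0
```

Emit:
arm_command(claw=0, force=20, rows=[{"translation":[0,0,0],"spin":0},{"translation":[0,0,0],"spin":0},{"translation":[0,0,0],"spin":0},{"translation":[0,0,0],"spin":0},{"translation":[0,0,0],"spin":0}])

```text
time_s: 32.15
tool_pos: [489.5, -245.1, 125.3]
orientation: [3.141, 0.0, 1.616]
force: [0.2, 0.2, 4.8]
opening: 5.8
```

Emit:
arm_command(rows=[{"translation":[0,0,3],"spin":0},{"translation":[0,0,7],"spin":0},{"translation":[0,0,10],"spin":0},{"translation":[0,0,10],"spin":0},{"translation":[0,0,10],"spin":0}])

```text
time_s: 32.78
tool_pos: [489.4, -245.2, 165.8]
orientation: [3.141, 0.0, 1.616]
force: [-0.1, -1.2, -2.0]
opening: 5.7
```

Emit:
arm_command(rows=[{"translation":[0,0,25],"spin":0},{"translation":[0,0,40],"spin":0},{"translation":[0,20,40],"spin":0},{"translation":[0,40,5],"spin":0},{"translation":[0,50,0],"spin":-1.3}])

```text
time_s: 33.4
tool_pos: [489.3, -134.5, 276.1]
orientation: [3.14, 0.001, 1.591]
force: [0.8, 0.2, -1.1]
opening: 6.1
```

Emit:
arm_command(rows=[{"translation":[-8,50,0],"spin":0},{"translation":[-10,50,0],"spin":0},{"translation":[-10,50,0],"spin":0},{"translation":[-10,50,0],"spin":0},{"translation":[-10,50,0],"spin":0}])

```text
time_s: 34.02
tool_pos: [440.7, 116.4, 275.6]
orientation: [3.141, 0.0, 1.593]
force: [1.2, 1.4, -1.5]
opening: 6.0
```

Emit:
arm_command(rows=[{"translation":[-13,50,0],"spin":0},{"translation":[-13,50,0],"spin":0},{"translation":[-10,35,0],"spin":0},{"translation":[-5,14,0],"spin":0},{"translation":[0,0,0],"spin":0}])

```text
time_s: 34.65
tool_pos: [400.2, 263.9, 275.1]
orientation: [-3.142, 0.0, 1.594]
force: [0.2, -1.1, -1.3]
opening: 6.0
```

Emit:
arm_command(rows=[{"translation":[0,0,-20],"spin":0},{"translation":[0,0,-20],"spin":0},{"translation":[0,0,-10],"spin":0},{"translation":[0,0,0],"spin":0},{"translation":[0,0,0],"spin":0}])

```text
time_s: 35.28
tool_pos: [400.7, 263.8, 225.6]
orientation: [3.141, -0.0, 1.593]
force: [0.5, 0.4, -1.4]
opening: 6.1
```

Run:
```python
from h import *
s=state(); print(s['time_s'],s['tool_pos'],np.degrees(s['orientation']),s['force'],s['moment'])
c=cam('wrist'); cv2.imwrite('pics/w12.png',c['frame'][:,:,::-1]); import pickle; pickle.dump(c,open('w12.pkl','wb'))
crop(c,'w12c',230,80,520,280,2.7)
```

```text
35.275 [400.72298076 263.80720035 225.6087567 ] [ 1.79960774e+02 -1.50676945e-02  9.12561142e+01] [ 0.48958323  0.37019336 -1.42098102] [-0.01097484 -0.0898576  -0.00628445]
```

View pics/w12c.png

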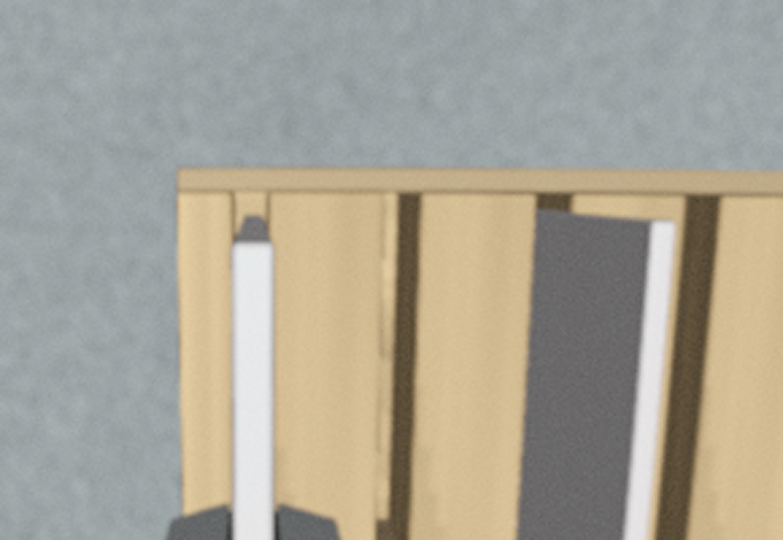

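Emit:
arm_command(rows=[{"translation":[-0.7,0,-15],"spin":0},{"translation":[0,0,-12],"spin":0},{"translation":[0,0,-3],"spin":0},{"translation":[0,0,0],"spin":0},{"translation":[0,0,0],"spin":0}])

```text
time_s: 35.95
tool_pos: [399.7, 264.0, 195.2]
orientation: [3.141, -0.0, 1.593]
force: [0.2, -1.1, -1.7]
opening: 5.8
```

Run:
```python
from h import *
s=state(); print(s['time_s'],s['tool_pos'],np.degrees(s['orientation']),s['force'],s['moment'])
c=cam('wrist'); crop(c,'w13c',270,80,400,280,3)
```

```text
35.95 [399.71885113 264.01181608 195.16634999] [ 1.79987226e+02 -6.44669589e-03  9.12869479e+01] [ 0.17732544 -1.08387834 -1.69892559] [-0.05771705 -0.05873953 -0.02958539]
```

View pics/w13c.png

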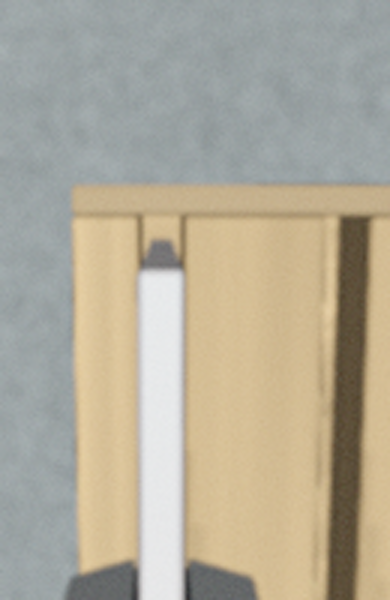

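Slot edges at 140–184, panel bottom edge centred at ~162: aligned. Lowering.

Emit:
arm_command(rows=[{"translation":[0,0,-10],"spin":0},{"translation":[0,0,-12],"spin":0},{"translation":[0,0,-10],"spin":0},{"translation":[0,0,-10],"spin":0},{"translation":[0,0,-10],"spin":0}])

```text
time_s: 36.62
tool_pos: [399.6, 263.9, 142.2]
orientation: [-3.141, 0.0, 1.593]
force: [0.2, 0.2, -0.8]
opening: 5.7
```

Emit:
arm_command(rows=[{"translation":[0,0,-7],"spin":0},{"translation":[0,0,-6],"spin":0},{"translation":[0,0,-3],"spin":0},{"translation":[0,0,-1],"spin":0},{"translation":[0,0,0],"spin":0}])

```text
time_s: 37.25
tool_pos: [399.7, 263.9, 126.0]
orientation: [3.141, -0.0, 1.593]
force: [0.2, 0.0, -1.8]
opening: 5.9
```

Emit:
arm_command(rows=[{"translation":[0,0,-1],"spin":0},{"translation":[0,0,-1],"spin":0},{"translation":[0,0,-0.5],"spin":0},{"translation":[0,0,-0.5],"spin":0},{"translation":[0,0,0],"spin":0}])

```text
time_s: 37.88
tool_pos: [399.6, 263.9, 122.9]
orientation: [-3.141, 0.0, 1.593]
force: [0.5, 0.6, -0.9]
opening: 5.8
```

Emit:
arm_command(rows=[{"translation":[0,0,-0.5],"spin":0},{"translation":[0,0,-0.5],"spin":0},{"translation":[0,0,0],"spin":0},{"translation":[0,0,0],"spin":0},{"translation":[0,0,0],"spin":0}])

```text
time_s: 38.5
tool_pos: [399.7, 263.9, 122.2]
orientation: [3.141, 0.0, 1.593]
force: [-1.8, -2.1, 6.2]
opening: 5.8
```

Emit:
arm_command(claw=30, rows=[{"translation":[0,0,0],"spin":0},{"translation":[0,0,0],"spin":0},{"translation":[0,0,0],"spin":0},{"translation":[0,0,10],"spin":0},{"translation":[0,0,30],"spin":0}])

```text
time_s: 39.12
tool_pos: [399.0, 263.7, 162.1]
orientation: [-3.139, 0.001, 1.594]
force: [0.6, -0.4, 0.5]
opening: 29.4
```

Emit:
arm_command(claw=60, rows=[{"translation":[0,0,45],"spin":0},{"translation":[0,0,45],"spin":0},{"translation":[10,-20,40],"spin":0},{"translation":[30,-50,8],"spin":-3},{"translation":[30,-55,0],"spin":-4}])

```text
time_s: 39.75
tool_pos: [470.4, 138.1, 301.8]
orientation: [3.139, -0.001, 1.471]
force: [0.8, 1.0, -1.1]
opening: 60.0
```

Emit:
arm_command(rows=[{"translation":[30,-50,0],"spin":-3},{"translation":[30,-50,0],"spin":0},{"translation":[13,-27,0],"spin":0},{"translation":[0,0,0],"spin":0},{"translation":[0,0,0],"spin":0}])

```text
time_s: 40.38
tool_pos: [542.2, 12.9, 300.4]
orientation: [3.142, -0.0, 1.42]
force: [-0.2, -0.2, 0.4]
opening: 59.9
```

Run:
```python
from h import *
s=state(); print(s['time_s'],s['tool_pos'],np.degrees(s['orientation']),s['force'],s['moment'])
c=cam('wrist'); cv2.imwrite('pics/w14.png',c['frame'][:,:,::-1]); import pickle; pickle.dump(c,open('w14.pkl','wb'))
c=cam('scene'); crop(c,'s14',220,120,470,380,2.3)
c=cam('side'); crop(c,'s14s',220,150,420,380,2.6)
```

```text
40.375 [542.21943984  12.91158544 300.35238274] [ 1.79995276e+02 -2.46504212e-02  8.13317278e+01] [-0.24780608 -0.1887933   0.35266409] [ 0.01958305 -0.02304252  0.04319305]
```

View pics/w14.png

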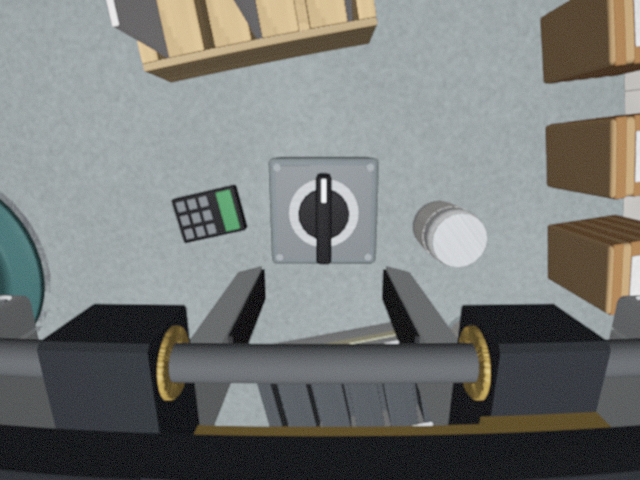

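View pics/s14.png

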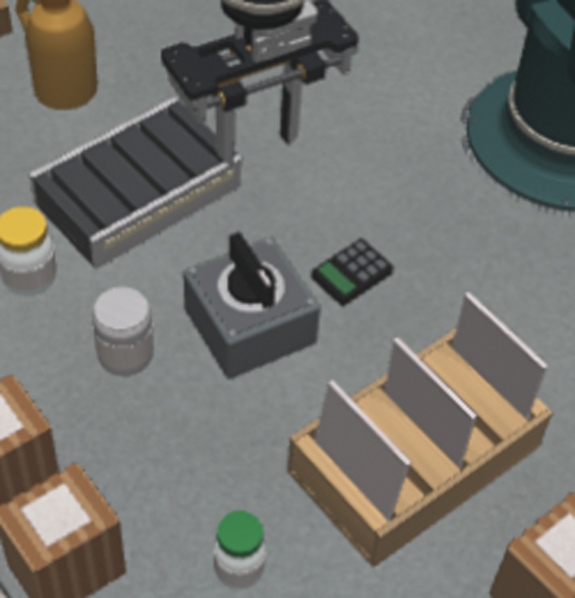

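View pics/s14s.png

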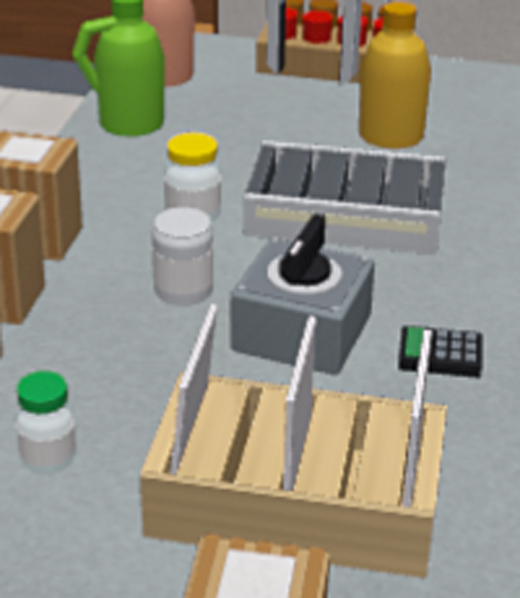

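Emit:
arm_command(rows=[{"translation":[0,-1,-40],"spin":0},{"translation":[0,0,-40],"spin":0},{"translation":[0,0,-40],"spin":0},{"translation":[0,0,-30],"spin":0},{"translation":[0,0,0],"spin":0}])

```text
time_s: 41.15
tool_pos: [541.3, 11.6, 148.6]
orientation: [-3.138, 0.0, 1.42]
force: [0.1, -1.8, -0.4]
opening: 59.8
```

Emit:
arm_command(rows=[{"translation":[0,0,-25],"spin":0},{"translation":[0,0,-20],"spin":0},{"translation":[0,0,-10],"spin":0},{"translation":[0,0,0],"spin":0},{"translation":[0,0,0],"spin":0}])

```text
time_s: 41.78
tool_pos: [543.1, 11.2, 96.0]
orientation: [3.14, -0.0, 1.419]
force: [0.2, 0.5, -0.1]
opening: 59.7
```

Emit:
arm_command(claw=0, force=25, rows=[{"translation":[0,0,0],"spin":0},{"translation":[0,0,0],"spin":0},{"translation":[0,0,0],"spin":0},{"translation":[0,0,0],"spin":0},{"translation":[0,0,0],"spin":0}])

```text
time_s: 42.4
tool_pos: [542.0, 11.1, 94.9]
orientation: [-3.14, 0.0, 1.419]
force: [-1.2, -0.5, 6.4]
opening: 15.9
```

Emit:
arm_command(rows=[{"translation":[0,0,0],"spin":9},{"translation":[0,0,0],"spin":9},{"translation":[0,0,0],"spin":9},{"translation":[0,0,0],"spin":9},{"translation":[0,0,0],"spin":9}])

```text
time_s: 43.02
tool_pos: [542.5, 11.2, 94.9]
orientation: [3.142, -0.0, 2.209]
force: [0.3, 1.0, -0.5]
opening: 15.9
```

Emit:
arm_command(rows=[{"translation":[0,0,0],"spin":9},{"translation":[0,0,0],"spin":9},{"translation":[0,0,0],"spin":9},{"translation":[0,0,0],"spin":9},{"translation":[0,0,0],"spin":6}])

```text
time_s: 43.65
tool_pos: [542.7, 11.6, 95.0]
orientation: [3.141, 0.0, 2.942]
force: [2.2, 4.7, -2.4]
opening: 15.9
```

Emit:
arm_command(rows=[{"translation":[0,0,0],"spin":2},{"translation":[0,0,0],"spin":2},{"translation":[0,0,0],"spin":1.5},{"translation":[0,0,0],"spin":0},{"translation":[0,0,0],"spin":0}])

```text
time_s: 44.28
tool_pos: [542.8, 11.6, 95.0]
orientation: [3.141, 0.001, 3.031]
force: [3.0, 4.6, -3.3]
opening: 15.9
```

Run:
```python
from h import *
s=state(); print(s['time_s'],s['tool_pos'],np.degrees(s['orientation']),s['force'],s['moment'],s['opening'])
```

```text
44.275 [542.78209121  11.64729555  94.9622726 ] [1.79946142e+02 2.98033037e-02 1.73681259e+02] [ 2.97230715  4.62398516 -3.25254482] [ 1.2165689  -0.8009916  -0.59050968] 15.859849194952687
```

Emit:
arm_command(claw=60, rows=[{"translation":[0,0,0],"spin":0},{"translation":[0,0,0],"spin":0},{"translation":[0,0,0],"spin":0},{"translation":[0,0,30],"spin":0},{"translation":[0,0,40],"spin":0}])

```text
time_s: 44.9
tool_pos: [541.9, 11.0, 165.2]
orientation: [3.142, -0.002, 3.033]
force: [-1.0, -0.0, -0.2]
opening: 59.3
```

Emit:
arm_command(rows=[{"translation":[0,0,50],"spin":-2},{"translation":[0,0,50],"spin":0},{"translation":[0,0,35],"spin":0},{"translation":[0,0,0],"spin":0},{"translation":[0,0,0],"spin":0}])

```text
time_s: 45.52
tool_pos: [542.2, 10.8, 299.3]
orientation: [-3.141, -0.001, 2.998]
force: [0.8, 0.3, 0.4]
opening: 60.0
```

Run:
```python
from h import *
s=state(); print(s['time_s'],s['tool_pos'],np.degrees(s['orientation']),s['force'],s['moment'])
c=cam('wrist'); cv2.imwrite('pics/w15.png',c['frame'][:,:,::-1])
import pickle; pickle.dump(c,open('w15.pkl','wb'))
g=c['frame'].astype(float).mean(2); L=[]
for r in list(range(178,186))+list(range(240,258)):
    v=g[r][305:345]; col=np.arange(305,345); i=np.where(v<75)[0]; a,b=i[0],i[-1]
    L.append((r,col[a]-1+(v[a-1]-75)/(v[a-1]-v[a]),col[b]+(75-v[b])/(v[b+1]-v[b])))
L=np.array(L)
for k in (1,2):
    p=np.polyfit(L[:,0],L[:,k],1); q=onz(c,[(np.polyval(p,180),180),(np.polyval(p,255),255)],126); d=q[1]-q[0]; print(np.degrees(np.arctan2(d[1],d[0])))
```

```text
45.525 [542.20760042  10.80790928 299.26357097] [-1.79975878e+02 -3.77187101e-02  1.71764804e+02] [0.81447944 0.33994373 0.36401079] [ 0.06133823 -0.13592548 -0.00624493]
-8.992898401198506
-8.212587953488482
```

View pics/w15.png

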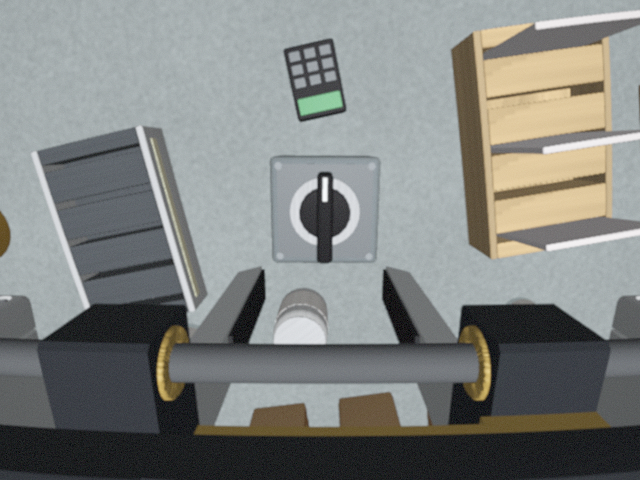

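Run:
```python
from bench import *
print(state()['time_s']); print(job_done())
```

```text
45.575
the job is handed in; nothing more can be done
None
```

The job is done and handed in at 45.6 s of the 210 s allowed. No verdict is reported, so what follows is from my own checks.

- **Power off:** I turned the handle to the OFF stop before touching any panel. Afterwards the bar measured at −98.6°, against −98.7° for exactly crosswise on the box.
- **Panels:** Three panels were present, in display slots 1, 3 and 4. They now stand in rack slots 0, 2 and 4. I lowered each at about 0.5 mm a step at the end, until 5–8 N of contact was felt at the height where its edge rests on the slot floor.
- **Rack:** It had shifted about 27 mm in x and 9 mm in y by the time I brought the second panel. I measured its position again before placing that panel and checked the slot alignment before placing the third.
- **Power on:** With all three panels in the rack, I turned the handle back until it met the ON stop. The bar then measured −8.6°, against −8.8° for the box axis.

**Last pictures:** The display was empty and all three panels were in the rack. The jar, can, spice jar and calculator looked unmoved, but I did not measure them or check the rusks and jug closely. The gripper was clear of everything.

**One check disagreed at first:** A coarse reading of the OFF angle came out about 1° short. A finer edge fit then matched the stop.

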